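# Reset the tilt-out bin's stop and fill it

## Task

The bedside tilt-out bin does not open far enough: swing the lever of the jam nut to loosen it, only then turn the adjuster screw until its pointer is at the index peg, and tighten the nut again. Then tilt the bin out to its new stop, pour the wooden toggles from the scoop cup into it and add every hair clip lying on the nightstand, and ease the bin fully shut without slamming it. Leave the empty cup standing upright on the nightstand and do not disturb the ring dish or the comb.

Things in the scene. Friction and masses are not known exactly. Their poses are not given: they have to be found in the camera images.
- bin: White plastic tilt-out bin unit fixed to the nightstand, 110 deep (x) x 170 wide (y) x 151 high, open at the front (its -x side, towards the robot) with a 6 mm roof over its rear 95 mm (roof top 151 above the table). Origin: centre of the frame's underside on the table. On its +y side is attached the 50 mm high grey stop block (85 x 140) carrying the jam nut and adjuster screw.
- bucket (a joint): Tilt of the grey bucket in the bin, rad: 0 closed, grows as its top tilts out to the bin's -x (towards the robot); 0.57 or more is wanted for loading. Friction holds it where it is left (2 N at the tab moves it). A steel catch driven by the screw stops an ear on its +y edge at 0.42-0.48 before the adjustment, 0.64-0.80 after. Over 12 N at the tab could turn the screw.
- bucket_hinge (a point): Centre of the bucket's hinge line, fixed, 20 mm above the table at the front foot of the bin; the hinge runs along the bin's y.
- bucket_tab (a point): On the bucket: middle of its pull tab, an upright plate 10 thick (x) x 56 wide (y) rising from the front panel, 147 mm from the hinge line, spanning 118 to 168 mm from it. When closed the tab stands in front of and 37 mm above the roof, with free space behind it over the roof. Axes turn with the bucket; equal to the bin's at tilt 0.
- bucket_in (a point): On the bucket: centre of its inside. The bucket is 85 deep (x) x 150 wide (y) x 90 high outside (front panel 118 high), walls 4 mm; open on top only. Axes turn with the bucket. Objects count as in it within 45 mm in x and 78 in y of this point and between 50 below and 60 above.
- bucket_mouth (a point): On the bucket: centre of its open top, 45 mm above bucket_in along the bucket's own z. Closed, it is under the roof; tilted out past 0.6 rad it is clear in front of the roof.
- nut (a joint): Jam nut, rad: 0 tight (as found), 1.3 fully loose; loosens anticlockwise seen from above, counts as loosened from 0.7 and as tight under 0.12. Stiff (about 2 N at its post).
- nut_post (a point): Grip point on the black upright post (16 mm diameter, 55 long; its top 15 mm above this point) at the end of the nut's steel lever, 85 mm from the screw axis, 98 mm above the table. Its x axis points along the lever away from the screw axis. The lever arm's top is 68 mm above the table.
- screw_axis (a point): Point on the common vertical axis of nut and screw, 106 mm above the table, inside the screw's bar grip. Fixed.
- screw (a joint): Adjuster screw, rad, grows anticlockwise seen from above, range 0 to 3.2 (found at 0 to 0.35); friction 0.3 N m, stays where left. Its grip is an aluminium bar 52 long x 14 thick x 44 high (80 to 124 mm above the table) on a 56 mm disc, the bar lying along the pointer direction.
- pointer_tip (a point): Tip of the small black pointer at the rim of the screw's disc, 38 mm from the axis; x axis of this point = pointer direction.
- mark: Fixed index mark: a black upright peg 6 x 6 x 30 mm on the stop block, 45 mm from the screw axis. Origin on the screw axis on the block's top; its x axis points from the screw axis to the peg. The pointer must point at the peg (within 5 mm at its tip); that takes the screw joint to 1.6-2.6.
- cup: White scoop cup, floor 94 (x) x 64 (y), rim 50 high; the front wall at -x slants out to a pouring lip at (-106, 0, 50) mm. Behind (+x) an upright handle blade, 14 thick (y), x 47 to 108, z 36 to 80; grip it across y at (82, 0, 62), straight or leaning. Empties when tipped lip-down 75 to 85 degrees. Origin: centre of the floor underside. 0.2 kg.
- ring_dish: White ceramic bowl 100 mm across, 30 high. Not to be disturbed. Origin under its centre.
- comb: Pink comb 150 x 32 x 6 mm lying flat. Not to be disturbed. Origin at its middle, underside.
- toggle0: Wooden toggle button, a round-ended rod 28 mm long, 20 mm diameter, long axis its x, origin at its centre; at the start in the scoop cup, or absent.
- toggle1: Wooden toggle button, a round-ended rod 28 mm long, 20 mm diameter, long axis its x, origin at its centre; at the start in the scoop cup, or absent.
- toggle2: Wooden toggle button, a round-ended rod 28 mm long, 20 mm diameter, long axis its x, origin at its centre; at the start in the scoop cup, or absent.
- toggle3: Wooden toggle button, a round-ended rod 28 mm long, 20 mm diameter, long axis its x, origin at its centre; at the start in the scoop cup, or absent.
- toggle4: Wooden toggle button, a round-ended rod 28 mm long, 20 mm diameter, long axis its x, origin at its centre; at the start in the scoop cup, or absent.
- toggle5: Wooden toggle button, a round-ended rod 28 mm long, 20 mm diameter, long axis its x, origin at its centre; at the start in the scoop cup, or absent.
- clip0: Steel bar hair clip 80 (x) x 16 (y) x 15 mm high (10 mm wide above 11 mm), lying flat on the nightstand; origin centre of its underside. One to three are present.
- clip1: Steel bar hair clip 80 (x) x 16 (y) x 15 mm high (10 mm wide above 11 mm), lying flat on the nightstand; origin centre of its underside. One to three are present.
- clip2: Steel bar hair clip 80 (x) x 16 (y) x 15 mm high (10 mm wide above 11 mm), lying flat on the nightstand; origin centre of its underside. One to three are present.
Not all that is in view belongs to the job. Of the things that look like the cup, the smaller one is meant.

How it is judged (in metres and radians):
On the way, in this order (a step that is already met when the one before it is completed fails the run):
1. the jam nut is loosened (0.7 rad or more) with the screw still where it was found (value of joint nut above 0.7 rad and distance of pointer_tip from where it was at the start of the episode below 0.008 m), for 0.2 s.
2. the screw's pointer is at the peg (within 5 mm) while the nut is loose (value of joint nut above 0.5 rad and y of pointer_tip in the frame of mark between -0.005 and 0.005 m and x of pointer_tip in the frame of mark above 0.02 m), for 0.2 s.
3. the nut is tight again (under 0.12 rad) with the pointer still at the peg (value of joint nut below 0.12 rad and y of pointer_tip in the frame of mark between -0.005 and 0.005 m and x of pointer_tip in the frame of mark above 0.02 m), for 0.2 s.
4. the bucket is tilted out beyond 0.57 rad (near its new stop) (value of joint bucket above 0.57 rad), for 0.2 s.
5. the cup is raised over the open bucket and tipped (50 degrees or more) to pour (value of joint bucket above 0.5 rad and angle between cup's own z axis and vertical above 0.87 rad and horizontal distance between cup and bucket_mouth below 0.14 m and height (world z) of cup above 0.06 m), for 0.2 s.
6. all toggles and clips are in the bucket while it is still open (value of joint bucket above 0.45 rad and x of toggle0 in the frame of bucket_in between -0.045 and 0.045 m and y of toggle0 in the frame of bucket_in between -0.078 and 0.078 m and z of toggle0 in the frame of bucket_in between -0.05 and 0.06 m and x of toggle1 in the frame of bucket_in between -0.045 and 0.045 m and y of toggle1 in the frame of bucket_in between -0.078 and 0.078 m and z of toggle1 in the frame of bucket_in between -0.05 and 0.06 m and x of toggle2 in the frame of bucket_in between -0.045 and 0.045 m and y of toggle2 in the frame of bucket_in between -0.078 and 0.078 m and z of toggle2 in the frame of bucket_in between -0.05 and 0.06 m and x of toggle3 in the frame of bucket_in between -0.045 and 0.045 m and y of toggle3 in the frame of bucket_in between -0.078 and 0.078 m and z of toggle3 in the frame of bucket_in between -0.05 and 0.06 m and x of toggle4 in the frame of bucket_in between -0.045 and 0.045 m and y of toggle4 in the frame of bucket_in between -0.078 and 0.078 m and z of toggle4 in the frame of bucket_in between -0.05 and 0.06 m and x of toggle5 in the frame of bucket_in between -0.045 and 0.045 m and y of toggle5 in the frame of bucket_in between -0.078 and 0.078 m and z of toggle5 in the frame of bucket_in between -0.05 and 0.06 m and x of clip0 in the frame of bucket_in between -0.045 and 0.045 m and y of clip0 in the frame of bucket_in between -0.078 and 0.078 m and z of clip0 in the frame of bucket_in between -0.05 and 0.06 m and x of clip1 in the frame of bucket_in between -0.045 and 0.045 m and y of clip1 in the frame of bucket_in between -0.078 and 0.078 m and z of clip1 in the frame of bucket_in between -0.05 and 0.06 m and x of clip2 in the frame of bucket_in between -0.045 and 0.045 m and y of clip2 in the frame of bucket_in between -0.078 and 0.078 m and z of clip2 in the frame of bucket_in between -0.05 and 0.06 m), for 0.2 s.
At the end, for the whole second after the job is handed in: Nut tight (under 0.12 rad), pointer within 5 mm of the line to the peg, bucket shut (under 0.08 rad) with every toggle and clip in it, cup standing upright (within 0.15 rad) and still on the nightstand (all of step 3 and value of joint bucket below 0.08 rad and angle between cup's own z axis and vertical below 0.15 rad and height (world z) of cup below 0.012 m and linear speed of cup below 0.03 m/s and x of toggle0 in the frame of bucket_in between -0.045 and 0.045 m and y of toggle0 in the frame of bucket_in between -0.078 and 0.078 m and z of toggle0 in the frame of bucket_in between -0.05 and 0.06 m and x of toggle1 in the frame of bucket_in between -0.045 and 0.045 m and y of toggle1 in the frame of bucket_in between -0.078 and 0.078 m and z of toggle1 in the frame of bucket_in between -0.05 and 0.06 m and x of toggle2 in the frame of bucket_in between -0.045 and 0.045 m and y of toggle2 in the frame of bucket_in between -0.078 and 0.078 m and z of toggle2 in the frame of bucket_in between -0.05 and 0.06 m and x of toggle3 in the frame of bucket_in between -0.045 and 0.045 m and y of toggle3 in the frame of bucket_in between -0.078 and 0.078 m and z of toggle3 in the frame of bucket_in between -0.05 and 0.06 m and x of toggle4 in the frame of bucket_in between -0.045 and 0.045 m and y of toggle4 in the frame of bucket_in between -0.078 and 0.078 m and z of toggle4 in the frame of bucket_in between -0.05 and 0.06 m and x of toggle5 in the frame of bucket_in between -0.045 and 0.045 m and y of toggle5 in the frame of bucket_in between -0.078 and 0.078 m and z of toggle5 in the frame of bucket_in between -0.05 and 0.06 m and x of clip0 in the frame of bucket_in between -0.045 and 0.045 m and y of clip0 in the frame of bucket_in between -0.078 and 0.078 m and z of clip0 in the frame of bucket_in between -0.05 and 0.06 m and x of clip1 in the frame of bucket_in between -0.045 and 0.045 m and y of clip1 in the frame of bucket_in between -0.078 and 0.078 m and z of clip1 in the frame of bucket_in between -0.05 and 0.06 m and x of clip2 in the frame of bucket_in between -0.045 and 0.045 m and y of clip2 in the frame of bucket_in between -0.078 and 0.078 m and z of clip2 in the frame of bucket_in between -0.05 and 0.06 m); the robot touches nothing.
It fails at once if the ring dish is pushed more than 30 mm (distance of ring_dish from where it was at the start of the episode above 0.03 m).
It fails at once if the comb is pushed more than 30 mm (distance of comb from where it was at the start of the episode above 0.03 m).
It fails at once if the bin is slammed shut (faster than 2.5 rad/s) (velocity of joint bucket below -2.5 rad/s).
Of toggle0, toggle1, toggle2, toggle3, toggle4, toggle5 only 3 to 6 are there at a start; the rules pass over those that are not, and their reading is None.
Of clip0, clip1, clip2 only 1 to 3 are there at a start; the rules pass over those that are not, and their reading is None.
At some moment in a run one of cup, clip0, clip1, clip2 may be knocked a few centimetres aside while the robot is not near it.
It also fails if it takes over 210 s, if anything falls off the work surface, if the arm or the gripper's body presses on something with over 40 N, if the wrist force passes 120 N, or if a joint passes its speed limit or range.

## Robot

A 6-joint arm with a two-finger parallel gripper is mounted at the origin on the work surface. World frame = base frame: x ahead of the robot, y to its left, z up, the work surface at z = 0. Lengths are in mm, angles in rad, forces in N, time in s.
With the tool pointing down it reaches from about 275 to 775 mm from the base axis. Payload 14.6 kg.
Tool frame: the origin (TCP) lies at the very end of the fingers, on their centre line; the grasp point (between the pads) lies ctrl.grip_point_offset behind it (ctrl.grip_point_offset is the distance from the TCP to the grasp point, in mm); z points along the fingers, y is the line along which they close (so a half turn about z gives the same grasp; the last joint's range is limited). The gripper opens to 85 mm and grips with 20 to 120 N. Pads are 22 mm wide; open, the fingers measure 114 mm over their backs; the gripper's body (76 mm by 85 mm) begins 54 mm behind the grasp point. The pads swing forward as they close: fully open they stand 13 mm farther back than shut.
Start: joints at [1.117, 0.263, -0.048, 1.259, 0, 1.415], TCP at [154.551, 501.739, 231.278] pointing down, gripper open.
Joint ranges: [-2.65, 2.65], [-0.89, 1.7], [-1.18, 1.37], [-2.13, 2.11], [-1.35, 1.29], [-3.14, 3.14]. Speed limits (rad/s): [1.89, 1.89, 2.57, 2.79, 3.14, 3.14].

## Interface

Orientations are given as a unit quaternion [x, y, z, w].
In Python, from rig import ctrl gives the robot as it stands.
- The arm moves only by the tool move_arm, never from a script. Its argument "moves" is a list of rows, each an object with "delta_rot": the turn, a rotation vector about the tool's x, y, z in degrees, a list of three; "xyz": the shift along the tool's x, y, z in mm, a list of three; "claw": the opening, from 0 (shut) to 1 (fully open). In form: [{"delta_rot": [ax, ay, az], "xyz": [dx, dy, dz], "claw": claw}, ...]. A call has exactly 10 rows; each row is the pose to reach, as a shift and turn from the pose commanded when the call began, along the tool's axes at that moment; what a row does not reach only later rows make up. A row lasts 1/12 s, in which the tool goes at most 41.7 mm and 7.16 degrees, less where a joint would pass 70% of its speed; a pose out of reach is approached as far as the arm can. A call with a gripper value outside its range is refused whole. The fingers move at their own pace and stop on an object; "newtons" is the grip in N (left out, the last holds). Time passes only in rows, so rows that repeat a pose let the fingers close, or fill a call up. It gives the time, the measured TCP pose, the force, the opening and the grip force at its end, in the units of the state.
- ctrl.observe(): the state, without advancing time (a new reading comes with each control period).
- ctrl.grab_frame(name): name is "scene" or "side" or "wrist"; returns the picture (384x512x3 uint8, red, green, blue); there is no depth.
- ctrl.get_calibration(name): a dict with "K" (3x3 intrinsics, pixels), "origin" and "attitude" of the camera in the world. Camera axes: x right, y down, z forward; pixel columns grow to the right and rows downward; lengths in mm; the calibration is good to about 2 mm. A picture is of the moment at which its call begins: read the wrist's pose just before it. get_calibration takes no time and is no camera call; for the wrist camera it gives the pose at the moment of the call.
- ctrl.hand_in(): hands the job in; it is judged then, once.
Trained networks look in the newest picture that a camera, given by its name, has taken for a name from the list of things; names that differ only in an ending like _2 or _b are one class to them, and where a whole thing is asked for, a point or a joint stands for the part that bears it (a point fixed in the world has none). Each returns a list of dicts, best first, with "confidence" (0 to 1); they miss things now and then, are a little off and sometimes report something else, mostly with a low value. They report only what shows in the picture. A call takes as long as a camera call. They do not tell look-alikes from the thing itself.
- ctrl.recognise(label, camera): "position" ([column, row] in pixels, amid what is visible of it).
The state is a dict: "time_s": time; "q": joint angles; "qd": joint speeds; "joint_torque": joint torques, N m; "eef_pos": TCP position; "ee_rot": TCP orientation; "force": force on the tool from outside, world axes, zero at the start; "moment": the same for the moment, N m; "finger_gap": finger opening in mm; "grip_force": force on a finger pad.
Only numpy, scipy, OpenCV 4.12 (cv2) and the standard library are available. Lean on these libraries where they do the work, as an engineer would, in place of code of your own. Each camera call takes 0.05 s, during which the arm holds its last target. There are 200 camera calls.

## Working session

There is one attempt and no reset: what is moved stays moved. The work goes in short steps, Python scripts to look and compute and a tool call to move; the robot and the scene stay as the last step left them, time stands still between calls to the robot, and variables do not carry over. Pictures are saved under pics/ and viewed, at most 14 in all, crops included, and the job is handed in when it is done.

Besides the shell and the picture viewer there is one more tool, called after "Emit:" as name(argument=value, ...), one argument or row to a line, values as JSON. move_arm: Moves the arm, as the interface text tells. Its arguments: {"type":"object","properties":{"moves":{"type":"array","items":{"type":"object","properties":{"delta_rot":{"type":"array","items":{"type":"number"}},"xyz":{"type":"array","items":{"type":"number"}},"claw":{"type":"number"}}}},"newtons":{"type":"number"}},"required":["moves"]}

```bash
ls; mkdir -p pics; cat > h.py <<'E'
import numpy as np, cv2
from rig import ctrl
from scipy.spatial.transform import Rotation as R
def cal(n):
    c=ctrl.get_calibration(n); a=np.array(c["attitude"],float)
    M=R.from_quat(a).as_matrix() if a.size==4 else a.reshape(3,3)
    return np.array(c["K"]),np.array(c["origin"]),M
def ray(n,uv,z,c=None):
    K,o,M=c or cal(n); d=M@np.linalg.solve(K,[uv[0],uv[1],1.]); return o+d*(z-o[2])/d[2]
def proj(n,p,c=None):
    K,o,M=c or cal(n); q=K@(M.T@(np.array(p,float)-o)); return q[:2]/q[2]
def save(n,f):
    im=ctrl.grab_frame(n); cv2.imwrite("pics/"+f,im[:,:,::-1]); return im
def tcp():
    s=ctrl.observe(); return np.array(s["eef_pos"]),R.from_quat(s["ee_rot"])
def togo(p,Rt=None):
    """tool-frame shift and rotvec deg to reach pose"""
    p0,R0=tcp(); d=R0.inv().apply(np.array(p,float)-p0)
    r=(R0.inv()*Rt).as_rotvec(degrees=True) if Rt is not None else np.zeros(3)
    print("xyz",d.round(1).tolist(),"rot",r.round(2).tolist())
E
python3 - <<'E'
from h import *
s=ctrl.observe(); print(s, ctrl.grip_point_offset)
for n in ("scene","side","wrist"):
    save(n,n+"0.png"); print(n,cal(n))
    for l in ("bin","bucket_tab","nut_post","pointer_tip","mark","screw","cup","ring_dish","comb","clip0","toggle0"):
        print(n,l,[(np.round(d["position"]).tolist(),round(d["confidence"],2)) for d in ctrl.recognise(l,n)])
E
```

```text
pics
{'time_s': 0.0, 'q': array([ 1.11674549e+00,  2.63527400e-01, -4.89414542e-02,  1.25942709e+00,
        3.98667623e-06,  1.41547807e+00]), 'qd': array([ 0.00097035,  0.00040473, -0.00185096, -0.00129383,  0.00065613,
       -0.00026986]), 'joint_torque': array([ 2.53347804e-03, -6.37598848e+01,  3.84570909e+01,  1.36017421e-02,
        1.80342414e-05,  2.77690361e-06]), 'eef_pos': array([154.39744136, 501.48177834, 230.82113317]), 'ee_rot': array([ 1.48811487e-01,  9.88865430e-01, -5.23888840e-04, -1.66840332e-04]), 'force': array([ 0.35327765, -0.40272482,  0.12908034]), 'moment': array([-0.02669822, -0.03699616, -0.01904428]), 'grip_force': 0.0, 'finger_gap': 85.75937781280643} 18.700000000000003
scene (array([[411.49930718,   0.        , 256.61467776],
       [  0.        , 411.49930718, 184.84151689],
       [  0.        ,   0.        ,   1.        ]]), array([1434.27736872,  308.70948219, 1042.57156955]), array([[-0.38733835,  0.58987089, -0.70853464],
       [ 0.92173033,  0.26406667, -0.28404577],
       [ 0.01955005, -0.76309969, -0.64598503]]))
scene bin [([228.0, 243.0
[... 1278 characters left out ...]
.0, 160.0], 0.65), ([180.0, 158.0], 0.42), ([211.0, 179.0], 0.38)]
side toggle0 []
wrist (array([[287.37780993,   0.        , 257.12618077],
       [  0.        , 287.37780993, 195.09094806],
       [  0.        ,   0.        ,   1.        ]]), array([ 88.91553155, 522.28013921, 375.43295175]), array([[ 2.93618431e-01,  9.20212054e-01,  2.58839705e-01],
       [ 9.55922511e-01, -2.82477536e-01, -8.01161267e-02],
       [-6.07423333e-04,  2.70954272e-01, -9.62592028e-01]]))
wrist bin []
wrist bucket_tab []
wrist nut_post []
wrist pointer_tip []
wrist mark [([106.0, 381.0], 0.71)]
wrist screw []
wrist cup []
wrist ring_dish []
wrist comb []
wrist clip0 [([104.0, 382.0], 0.43)]
wrist toggle0 []
```

```bash
python3 - <<'E'
import cv2,numpy as np
a=cv2.imread("pics/scene0.png");b=cv2.imread("pics/side0.png")
cv2.imwrite("pics/a.png",cv2.resize(a[130:340,110:430],(800,525),interpolation=cv2.INTER_CUBIC))
cv2.imwrite("pics/b.png",cv2.resize(b[90:330,130:450],(800,600),interpolation=cv2.INTER_CUBIC))
E
```

```text
(no output)
```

View pics/a.png

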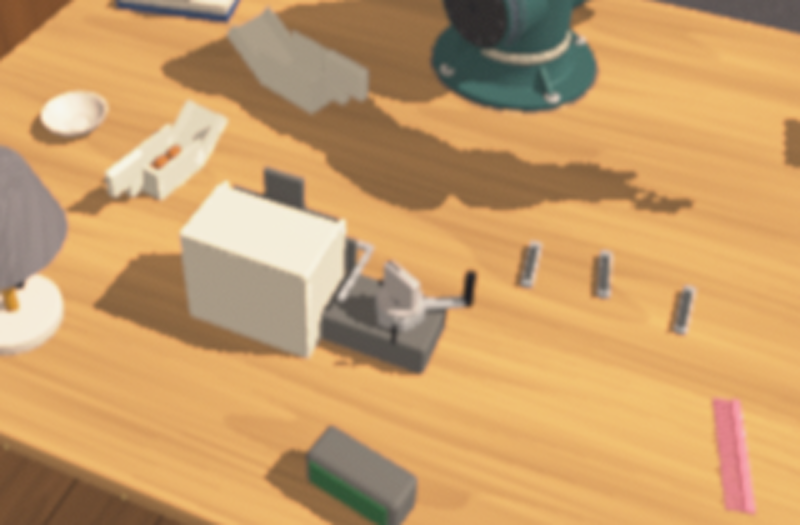

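View pics/b.png

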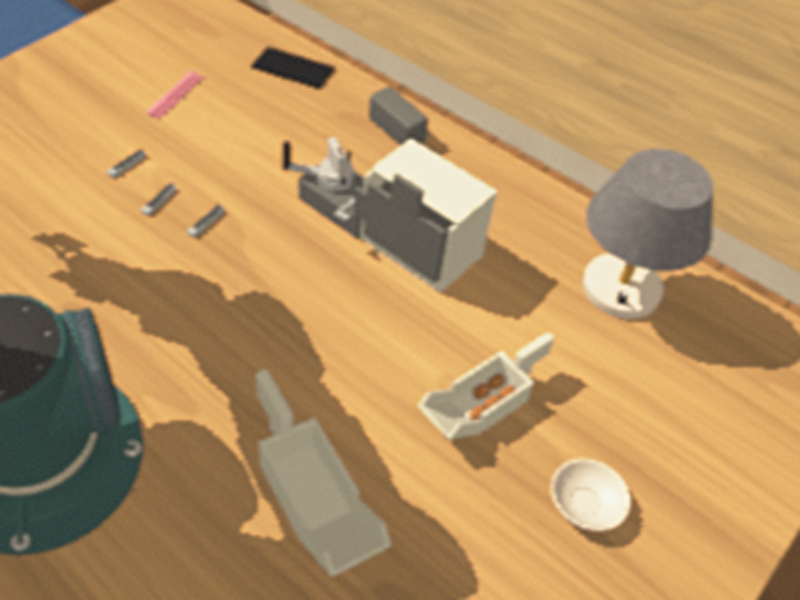

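The scene camera shows the bin centrally, with the stop block and nut on its +y side, three clips at crop (530,264), (604,274) and (684,310), the comb far right, and the small cup with toggles at (165,155). The side camera agrees. The big scoop near the base is the decoy.

```bash
cat > m1.py <<'E'
from h import *
S=lambda x,y:(110+x/2.5,130+y/2.5)
D=lambda x,y:(130+x/2.5,90+y/2.5)
def pr(n,cam,uv,z): print(n,cam,ray(cam,uv,z).round(0)[:2])
for i,(a,b) in enumerate([((530,264),(207,221)),((604,274),(160,199)),((684,310),(127,163))]):
    pr("clip%d"%i,"scene",S(*a),10); pr("clip%d"%i,"side",D(*b),10)
for n,a in dict(rearL=(182,236),rearR=(308,275),frontR=(345,222),frontL=(228,185)).items(): pr("roof "+n,"scene",S(*a),151)
for n,a in dict(a=(412,141),b=(495,192)).items(): pr("roof "+n,"side",D(*a),151)
pr("posttop","scene",S(471,273),113);pr("posttop","side",D(287,145),113)
pr("bar","scene",S(402,285),120);pr("bar","side",D(338,142),124)
pr("tab","scene",S(284,172),188);pr("tab","side",D(407,182),188)
pr("cup handle end","scene",S(110,178),80);pr("cup handle end","side",D(549,338),80)
pr("lip c","scene",S(210,112),50);pr("lip c","side",D(438,420),50)
pr("dish","scene",S(73,112),30);pr("dish","side",D(591,490),30)
E
python3 m1.py
```

```text
clip0 scene [457. 162.]
clip0 side [451. 152.]
clip1 scene [434. 258.]
clip1 side [430. 249.]
clip2 scene [454. 369.]
clip2 side [449. 360.]
roof rearL scene [ 716. -214.]
roof rearR scene [712. -50.]
roof frontR scene [615. -45.]
roof frontL scene [ 615. -207.]
roof a side [713. -61.]
roof b side [ 709. -224.]
posttop scene [598. 115.]
posttop side [598. 107.]
bar scene [656.  47.]
bar side [652.  43.]
tab scene [ 600. -134.]
tab side [ 602. -136.]
cup handle end scene [ 603. -403.]
cup handle end side [ 589. -417.]
lip c scene [ 389. -370.]
lip c side [ 392. -376.]
dish scene [ 455. -577.]
dish side [ 458. -578.]
```

```bash
cat >> h.py <<'E'
def down(yx,lean=0):
    """tool pointing down, tool x at world yaw yx (deg)"""
    a=np.radians(yx); x=np.array([np.cos(a),np.sin(a),0]); z=np.array([0,0,-1.])
    return R.from_matrix(np.c_[x,np.cross(z,x),z])*R.from_euler('y',lean,degrees=True)
E
python3 - <<'E'
from h import *
togo((600,135,210),down(130))
E
```

```text
xyz [-533.7, -219.4, 21.3] rot [0.0, 0.0, 32.88]
```

Emit:
move_arm(
  moves=[
    {"xyz": [-40,-16,2],"delta_rot": [0,0,3],"claw": 0.5},
    {"xyz": [-80,-33,3],"delta_rot": [0,0,6],"claw": 0.5},
    {"xyz": [-120,-49,5],"delta_rot": [0,0,9],"claw": 0.5},
    {"xyz": [-160,-66,7],"delta_rot": [0,0,12],"claw": 0.5},
    {"xyz": [-200,-82,8],"delta_rot": [0,0,15],"claw": 0.5},
    {"xyz": [-240,-98,10],"delta_rot": [0,0,18],"claw": 0.5},
    {"xyz": [-280,-115,12],"delta_rot": [0,0,21],"claw": 0.5},
    {"xyz": [-320,-131,13],"delta_rot": [0,0,24],"claw": 0.5},
    {"xyz": [-360,-148,15],"delta_rot": [0,0,27],"claw": 0.5},
    {"xyz": [-400,-164,16],"delta_rot": [0,0,30],"claw": 0.5},
  ],
)

```text
time_s: 2.63
eef_pos: [477.5, 235.6, 215.8]
ee_rot: [0.401, 0.916, 0.0, 0.0]
force: [1.1, 1.5, -0.6]
finger_gap: 42.7
grip_force: 0.0
```

```bash
python3 - <<'E'
from h import *
print(tcp()[0],ctrl.observe()["time_s"])
togo((600,135,210),down(130))
E
```

```text
[477.47823629 235.58068767 215.75573298] 2.6333
xyz [-157.0, 21.8, 5.8] rot [0.02, 0.0, 2.72]
```

Emit:
move_arm(
  moves=[
    {"xyz": [-40,5,1],"delta_rot": [0,0,2.7],"claw": 0.5},
    {"xyz": [-80,11,3],"delta_rot": [0,0,2.7],"claw": 0.5},
    {"xyz": [-120,16,4],"delta_rot": [0,0,2.7],"claw": 0.5},
    {"xyz": [-157,22,6],"delta_rot": [0,0,2.7],"claw": 0.5},
    {"xyz": [-157,22,6],"delta_rot": [0,0,2.7],"claw": 0.5},
    {"xyz": [-157,22,6],"delta_rot": [0,0,2.7],"claw": 0.5},
    {"xyz": [-157,22,6],"delta_rot": [0,0,2.7],"claw": 0.5},
    {"xyz": [-157,22,6],"delta_rot": [0,0,2.7],"claw": 0.5},
    {"xyz": [-157,22,6],"delta_rot": [0,0,2.7],"claw": 0.5},
    {"xyz": [-157,22,6],"delta_rot": [0,0,2.7],"claw": 0.5},
  ],
)

```text
time_s: 3.47
eef_pos: [598.5, 138.0, 210.1]
ee_rot: [0.421, 0.907, 0.0, 0.0]
force: [0.2, 0.2, 0.7]
finger_gap: 42.6
grip_force: 0.0
```

```bash
python3 - <<'E'
from h import *
im=save("wrist","w1.png"); np.save("w1cal.npy",np.array(cal("wrist"),object),allow_pickle=True)
for l in ("nut_post","pointer_tip","mark","screw"):
    print(l,[(np.round(d["position"]).tolist(),round(d["confidence"],2)) for d in ctrl.recognise(l,"wrist")])
cv2.imwrite("pics/w1b.png",cv2.resize(im[:,:,::-1],(800,600)))
E
```

```text
Traceback (most recent call last):
ValueError: could not broadcast input array from shape (3,3) into shape (3,)
```

```bash
python3 - <<'E'
from h import *
im=cv2.imread("pics/w1.png")
for l in ("nut_post","pointer_tip","mark","screw"):
    print(l,[(np.round(d["position"]).tolist(),round(d["confidence"],2)) for d in ctrl.recognise(l,"wrist")])
cv2.imwrite("pics/w1b.png",cv2.resize(im,(800,600)))
E
```

```text
nut_post [([238.0, 238.0], 0.86)]
pointer_tip [([229.0, 289.0], 0.66)]
mark [([268.0, 289.0], 0.68), ([233.0, 286.0], 0.2)]
screw [([236.0, 284.0], 0.77)]
```

View pics/w1b.png

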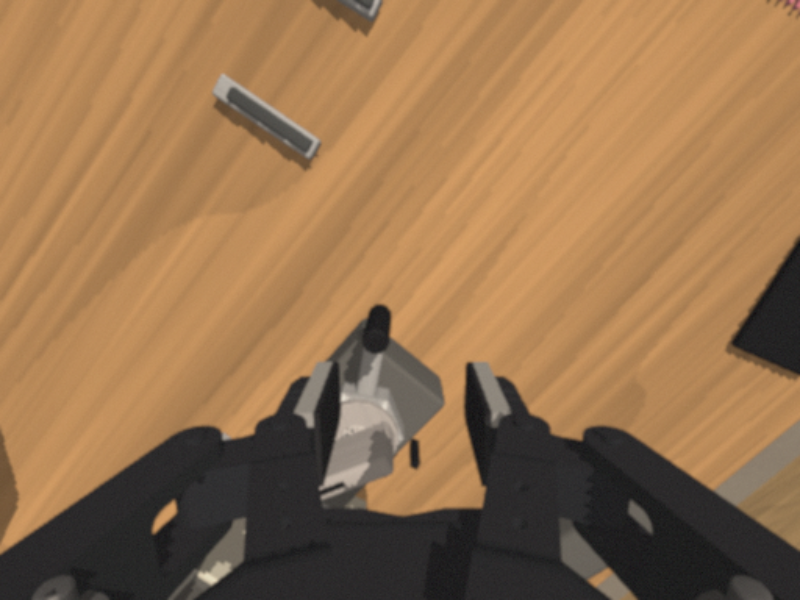

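```bash
cat > m2.py <<'E'
from h import *
W=lambda x,y:(x/1.5625,y/1.5625)
f=lambda n,x,y,z:print(n,ray("wrist",W(x,y),z).round(1))
f("post top",376,341,113)
f("peg top",415,466,80); f("peg base",415,441,50)
f("pointer tip",322,492,80);f("pointer tip in",343,486,80)
f("bar far corner",390,478,124);f("bar upper corner",385,435,124);f("disc centre-ish",365,445,80)
f("lever root",368,400,66)
f("clip1",267,118,10)
f("clip1a",218,88,10);f("clip1b",316,150,10)
E
python3 m2.py
```

```text
post top [601.1 112.5 113. ]
peg top [687.9  47.1  80. ]
peg base [688.   48.3  50. ]
pointer tip [651.  -12.5  80. ]
pointer tip in [659.4   1.3  80. ]
bar far corner [660.5  54.2 124. ]
bar upper corner [639.7  74.6 124. ]
disc centre-ish [650.4  37.4  80. ]
lever root [634.   59.2  66. ]
clip1 [454.5 159.7  10. ]
clip1a [416.9 153.4  10. ]
clip1b [494.3 165.   10. ]
```

Wrist view: post top at (376,341), peg top (415,466), clip at (267,118), pointer partly hidden. One closer look from above the axis is worthwhile.

Emit:
move_arm(
  moves=[
    {"xyz": [-40,-6,0],"delta_rot": [0,0,0],"claw": 0.5},
    {"xyz": [-80,-13,0],"delta_rot": [0,0,0],"claw": 0.5},
    {"xyz": [-120,-19,0],"delta_rot": [0,0,0],"claw": 0.5},
    {"xyz": [-150,-24,0],"delta_rot": [0,0,0],"claw": 0.5},
    {"xyz": [-165,-28,0],"delta_rot": [0,0,0],"claw": 0.5},
    {"xyz": [-165,-28,0],"delta_rot": [0,0,0],"claw": 0.5},
    {"xyz": [-165,-28,0],"delta_rot": [0,0,0],"claw": 0.5},
    {"xyz": [-165,-28,0],"delta_rot": [0,0,0],"claw": 0.5},
    {"xyz": [-165,-28,0],"delta_rot": [0,0,0],"claw": 0.5},
    {"xyz": [-165,-28,0],"delta_rot": [0,0,0],"claw": 0.5},
  ],
)

```text
time_s: 4.55
eef_pos: [683.8, -5.6, 210.2]
ee_rot: [0.421, 0.907, 0.0, 0.0]
force: [-0.1, 0.4, -0.1]
finger_gap: 42.6
grip_force: 0.0
```

```bash
python3 - <<'E'
from h import *
im=save("wrist","w2.png"); print([x.tolist() for x in cal("wrist")])
for l in ("nut_post","pointer_tip","mark","screw"):
    print(l,[(np.round(d["position"]).tolist(),round(d["confidence"],2)) for d in ctrl.recognise(l,"wrist")])
cv2.imwrite("pics/w2b.png",cv2.resize(im[60:300,120:440,::-1],(800,600)))
E
```

```text
[[[287.37780992738107, 0.0, 257.12618077404954], [0.0, 287.37780992738107, 195.0909480557143], [0.0, 0.0, 1.0]], [639.4311006434881, 46.98416761642194, 354.255739703622], [[0.7626920575217933, 0.6225487298643247, 0.17531087911903734], [0.6467616957672936, -0.733985166748979, -0.20728020619607812], [-0.0003664442502870624, 0.27147532841271194, -0.9624453292430806]]]
nut_post [([268.0, 48.0], 0.58)]
pointer_tip [([202.0, 201.0], 0.27)]
mark [([296.0, 145.0], 0.57)]
screw [([256.0, 123.0], 0.7)]
```

View pics/w2b.png

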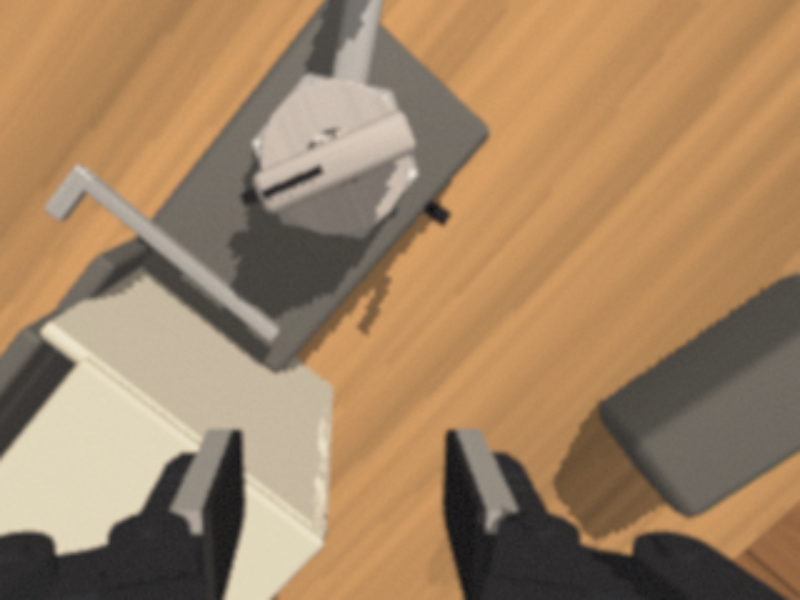

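The closer view shows bar centre at about crop (335,160), pointer tip at (246,193) and peg top at (443,216).

```bash
python3 - <<'E'
from h import *
W=lambda x,y:(120+x/2.5,60+y/2.5)
def f(n,x,y,z):
    p=ray("wrist",W(x,y),z)[:2]; print(n,p.round(1)); return p
c=f("bar c",335,160,124); f("disc c",334,154,78)
e1=f("e1",262,194,124); e2=f("e2",411,127,124); print(np.linalg.norm(e1-e2))
pk=f("peg",443,216,80); pb=f("pegb",430,206,50)
pt=f("tip",246,193,78)
f("lever",352,75,66)
A=(c)
post=np.array([601.1,112.5])
print(np.linalg.norm(post-A),np.linalg.norm(pk-A),np.linalg.norm(pt-A))
ang=lambda v:np.degrees(np.arctan2(v[1],v[0]))
print("lever",ang(post-A),"peg",ang(pk-A),"pointer",ang(pt-A),ang(e1-e2))
# roof corners
f("roof fr",45,330,151);f("roof rear",322,542,151)
E
```

```text
bar c [642.6  39. ]
disc c [641.5  38.9]
e1 [631.8  16.2]
e2 [654.1  61.6]
50.62004475251141
peg [687.6  48.2]
pegb [685.9  48. ]
tip [625.3   6.5]
lever [628.1  65.1]
84.42879239207862 45.903996746698986 36.7696958691143
lever 119.44123655375252 peg 11.626546975034634 pointer -118.05078208221074 -116.1742650507379
roof fr [608.6 -52. ]
roof rear [715.3 -53.5]
```

```bash
python3 - <<'E'
from h import *
togo((601,112.5,140),down(119.5))
E
```

```text
xyz [144.5, 13.4, 69.9] rot [0.01, 0.01, 10.71]
```

Emit:
move_arm(
  moves=[
    {"xyz": [36,3,10],"delta_rot": [0,0,5],"claw": 0.5},
    {"xyz": [75,7,25],"delta_rot": [0,0,10.7],"claw": 0.5},
    {"xyz": [110,10,45],"delta_rot": [0,0,10.7],"claw": 0.5},
    {"xyz": [144.5,13.4,60],"delta_rot": [0,0,10.7],"claw": 0.5},
    {"xyz": [144.5,13.4,70],"delta_rot": [0,0,10.7],"claw": 0.5},
    {"xyz": [144.5,13.4,70],"delta_rot": [0,0,10.7],"claw": 0.5},
    {"xyz": [144.5,13.4,90],"delta_rot": [0,0,10.7],"claw": 0.5},
    {"xyz": [144.5,13.4,110],"delta_rot": [0,0,10.7],"claw": 0.5},
    {"xyz": [144.5,13.4,130],"delta_rot": [0,0,10.7],"claw": 0.5},
    {"xyz": [144.5,13.4,130],"delta_rot": [0,0,10.7],"claw": 0.5},
  ],
)

```text
time_s: 5.63
eef_pos: [600.4, 111.3, 77.1]
ee_rot: [0.504, 0.864, -0.001, -0.002]
force: [-1.1, 0.7, -1.4]
finger_gap: 42.7
grip_force: 0.0
```

Emit:
move_arm(
  moves=[
    {"xyz": [0,0,0],"delta_rot": [0,0,0],"claw": 0},
    {"xyz": [0,0,0],"delta_rot": [0,0,0],"claw": 0},
    {"xyz": [0,0,0],"delta_rot": [0,0,0],"claw": 0},
    {"xyz": [0,0,0],"delta_rot": [0,0,0],"claw": 0},
    {"xyz": [0,0,0],"delta_rot": [0,0,0],"claw": 0},
    {"xyz": [0,0,0],"delta_rot": [0,0,0],"claw": 0},
    {"xyz": [0,0,0],"delta_rot": [0,0,0],"claw": 0},
    {"xyz": [0,0,0],"delta_rot": [0,0,0],"claw": 0},
    {"xyz": [0,0,0],"delta_rot": [0,0,0],"claw": 0},
    {"xyz": [0,0,0],"delta_rot": [0,0,0],"claw": 0},
  ],
  newtons=30,
)

```text
time_s: 6.47
eef_pos: [601.6, 111.5, 81.2]
ee_rot: [0.504, 0.864, -0.0, 0.001]
force: [-2.0, -3.4, 2.8]
finger_gap: 15.4
grip_force: 29.6
```

Emit:
move_arm(
  moves=[
    {"xyz": [-0.6,-10.1,0],"delta_rot": [0,0,-6.8],"claw": 0},
    {"xyz": [-2.4,-20,0],"delta_rot": [0,0,-13.6],"claw": 0},
    {"xyz": [-5.3,-29.6,0],"delta_rot": [0,0,-20.4],"claw": 0},
    {"xyz": [-9.4,-38.9,0],"delta_rot": [0,0,-27.2],"claw": 0},
    {"xyz": [-14.6,-47.5,0],"delta_rot": [0,0,-34],"claw": 0},
    {"xyz": [-20.7,-55.5,0],"delta_rot": [0,0,-40.8],"claw": 0},
    {"xyz": [-27.7,-62.8,0],"delta_rot": [0,0,-47.6],"claw": 0},
    {"xyz": [-35.5,-69.1,0],"delta_rot": [0,0,-54.4],"claw": 0},
    {"xyz": [-44.1,-74.5,0],"delta_rot": [0,0,-61.2],"claw": 0},
    {"xyz": [-48,-76.5,0],"delta_rot": [0,0,-64],"claw": 0},
  ],
)

```text
time_s: 7.3
eef_pos: [559.1, 32.0, 81.3]
ee_rot: [-0.034, 0.999, 0.0, 0.001]
force: [-0.2, 4.7, 1.1]
finger_gap: 14.7
grip_force: 29.6
```

Emit:
move_arm(
  moves=[
    {"xyz": [0,0,0],"delta_rot": [0,0,0],"claw": 0.5},
    {"xyz": [0,0,0],"delta_rot": [0,0,0],"claw": 0.5},
    {"xyz": [0,0,0],"delta_rot": [0,0,0],"claw": 0.5},
    {"xyz": [0,0,0],"delta_rot": [0,0,0],"claw": 0.5},
    {"xyz": [0,0,-20],"delta_rot": [0,0,0],"claw": 0.5},
    {"xyz": [0,0,-50],"delta_rot": [0,0,0],"claw": 0.5},
    {"xyz": [0,0,-80],"delta_rot": [0,0,0],"claw": 0.5},
    {"xyz": [0,0,-80],"delta_rot": [0,0,0],"claw": 0.4},
    {"xyz": [0,0,-80],"delta_rot": [0,0,0],"claw": 0.4},
    {"xyz": [0,0,-80],"delta_rot": [0,0,0],"claw": 0.4},
  ],
)

```text
time_s: 8.13
eef_pos: [558.1, 33.0, 159.4]
ee_rot: [-0.03, 1.0, -0.0, -0.0]
force: [-0.5, -0.3, 0.4]
finger_gap: 34.3
grip_force: 0.0
```

```bash
python3 - <<'E'
from h import *
im=save("wrist","w3.png")
cv2.imwrite("pics/w3b.png",cv2.resize(im[:,:,::-1],(800,600)))
p,r=tcp();print(p,np.degrees(np.arctan2(*r.as_matrix()[[1,0],0])), ctrl.observe()["q"].round(2))
togo((642.5,39,145),down(63))
E
```

```text
[557.78364719  32.95637636 158.91109953] -176.53280040507443 [-0.09  0.35 -0.12  1.1  -0.   -0.15]
xyz [-84.9, 0.9, 13.8] rot [-0.07, -0.05, 120.47]
```

View pics/w3b.png

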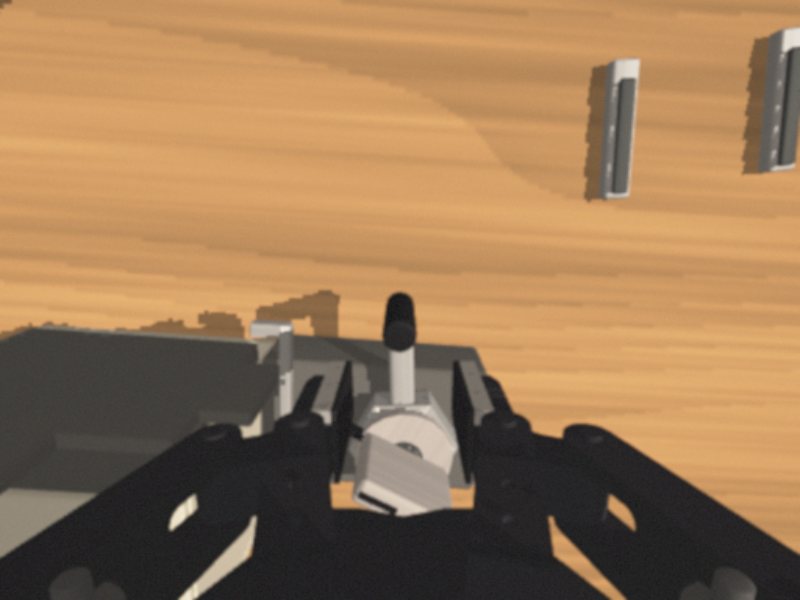

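The nut lever is swung to about 184° (1.1 rad) and the bar still lies as found.

Emit:
move_arm(
  moves=[
    {"xyz": [0,0,0],"delta_rot": [0,0,7],"claw": 0.4},
    {"xyz": [-10,0,0],"delta_rot": [0,0,14],"claw": 0.4},
    {"xyz": [-20,0,0],"delta_rot": [0,0,21],"claw": 0.4},
    {"xyz": [-35,0,0],"delta_rot": [0,0,28],"claw": 0.4},
    {"xyz": [-50,0,0],"delta_rot": [0,0,35],"claw": 0.4},
    {"xyz": [-60,0,0],"delta_rot": [0,0,42],"claw": 0.4},
    {"xyz": [-70,0,0],"delta_rot": [0,0,49],"claw": 0.4},
    {"xyz": [-80,1,0],"delta_rot": [0,0,56],"claw": 0.4},
    {"xyz": [-85,1,0],"delta_rot": [0,0,63],"claw": 0.4},
    {"xyz": [-85,1,0],"delta_rot": [0,0,70],"claw": 0.4},
  ],
)

```text
time_s: 9.02
eef_pos: [643.4, 39.1, 158.0]
ee_rot: [0.551, 0.834, -0.001, -0.001]
force: [-0.5, -0.0, 0.4]
finger_gap: 33.8
grip_force: 0.0
```

Emit:
move_arm(
  moves=[
    {"xyz": [0,0,0],"delta_rot": [0,0,7],"claw": 0.4},
    {"xyz": [0,0,0],"delta_rot": [0,0,14],"claw": 0.4},
    {"xyz": [0,0,0],"delta_rot": [0,0,21],"claw": 0.4},
    {"xyz": [0,0,0],"delta_rot": [0,0,28],"claw": 0.4},
    {"xyz": [0,0,0],"delta_rot": [0,0,35],"claw": 0.4},
    {"xyz": [0,0,0],"delta_rot": [0,0,42],"claw": 0.4},
    {"xyz": [0,0,0],"delta_rot": [0,0,49],"claw": 0.4},
    {"xyz": [0,0,0],"delta_rot": [0,0,50],"claw": 0.4},
    {"xyz": [0,0,5],"delta_rot": [0,0,50],"claw": 0.4},
    {"xyz": [0,0,14],"delta_rot": [0,0,50],"claw": 0.4},
  ],
)

```text
time_s: 9.85
eef_pos: [643.2, 38.9, 145.3]
ee_rot: [0.849, 0.528, 0.0, 0.0]
force: [0.6, -0.4, -0.2]
finger_gap: 34.1
grip_force: 0.0
```

```bash
python3 - <<'E'
from h import *
im=save("wrist","w4.png")
print(tcp()[0]);togo((642.5,39,88),down(63))
cv2.imwrite("pics/w4b.png",cv2.resize(im[100:384,100:420,::-1],(676,600)))
E
```

```text
[642.33585916  38.97116115 142.97793886]
xyz [0.1, 0.3, 55.0] rot [-0.12, 0.05, 0.67]
```

View pics/w4b.png

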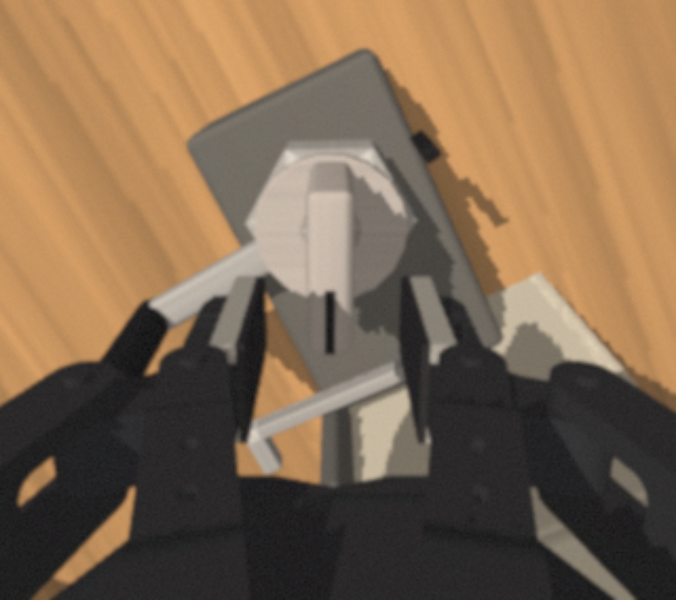

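Bar aligned with the tool and centred between the fingers. Descend and grip.

Emit:
move_arm(
  moves=[
    {"xyz": [0,0,15],"delta_rot": [0,0,0.5],"claw": 0.4},
    {"xyz": [0,0,30],"delta_rot": [0,0,0.5],"claw": 0.4},
    {"xyz": [0,0,42],"delta_rot": [0,0,0.5],"claw": 0.4},
    {"xyz": [0,0,52],"delta_rot": [0,0,0.5],"claw": 0.4},
    {"xyz": [0,0,52],"delta_rot": [0,0,0.5],"claw": 0.4},
    {"xyz": [0,0,52],"delta_rot": [0,0,0.5],"claw": 0},
    {"xyz": [0,0,52],"delta_rot": [0,0,0.5],"claw": 0},
    {"xyz": [0,0,52],"delta_rot": [0,0,0.5],"claw": 0},
    {"xyz": [0,0,52],"delta_rot": [0,0,0.5],"claw": 0},
    {"xyz": [0,0,52],"delta_rot": [0,0,0.5],"claw": 0},
  ],
  newtons=70,
)

```text
time_s: 10.73
eef_pos: [642.7, 39.2, 94.3]
ee_rot: [0.853, 0.523, -0.0, -0.0]
force: [-5.9, 0.7, 0.8]
finger_gap: 12.8
grip_force: 69.1
```

Emit:
move_arm(
  moves=[
    {"xyz": [0,0,0],"delta_rot": [0,0,0],"claw": 0},
    {"xyz": [0,0,0],"delta_rot": [0,0,-6],"claw": 0},
    {"xyz": [0,0,0],"delta_rot": [0,0,-13],"claw": 0},
    {"xyz": [0,0,0],"delta_rot": [0,0,-20],"claw": 0},
    {"xyz": [0,0,0],"delta_rot": [0,0,-27],"claw": 0},
    {"xyz": [0,0,0],"delta_rot": [0,0,-34],"claw": 0},
    {"xyz": [0,0,0],"delta_rot": [0,0,-41],"claw": 0},
    {"xyz": [0,0,0],"delta_rot": [0,0,-48],"claw": 0},
    {"xyz": [0,0,0],"delta_rot": [0,0,-55],"claw": 0},
    {"xyz": [0,0,0],"delta_rot": [0,0,-60],"claw": 0},
  ],
)

```text
time_s: 11.57
eef_pos: [642.1, 39.2, 94.2]
ee_rot: [0.474, 0.88, -0.0, -0.001]
force: [-8.8, 2.2, 4.2]
finger_gap: 12.8
grip_force: 69.4
```

Emit:
move_arm(
  moves=[
    {"xyz": [0,0,0],"delta_rot": [0,0,-7],"claw": 0},
    {"xyz": [0,0,0],"delta_rot": [0,0,-14],"claw": 0},
    {"xyz": [0,0,0],"delta_rot": [0,0,-21],"claw": 0},
    {"xyz": [0,0,0],"delta_rot": [0,0,-28],"claw": 0},
    {"xyz": [0,0,0],"delta_rot": [0,0,-35],"claw": 0},
    {"xyz": [0,0,0],"delta_rot": [0,0,-42],"claw": 0},
    {"xyz": [0,0,0],"delta_rot": [0,0,-49],"claw": 0},
    {"xyz": [0,0,0],"delta_rot": [0,0,-56],"claw": 0},
    {"xyz": [0,0,0],"delta_rot": [0,0,-62],"claw": 0},
    {"xyz": [0,0,0],"delta_rot": [0,0,-66],"claw": 0},
  ],
)

```text
time_s: 12.4
eef_pos: [641.7, 38.6, 94.2]
ee_rot: [-0.081, 0.997, -0.0, -0.001]
force: [-10.8, -1.9, 5.3]
finger_gap: 12.5
grip_force: 69.6
```

```bash
python3 - <<'E'
from h import *
p,r=tcp();print(p,np.degrees(np.arctan2(*r.as_matrix()[[1,0],0])))
togo((642.5,39,90),down(191.5)); s=ctrl.observe();print(s["force"],s["moment"],s["finger_gap"],s["q"].round(2))
E
```

```text
[641.70901334  38.60155232  94.22207536] -170.70589857245918
xyz [-0.9, 0.3, 4.2] rot [-0.02, -0.12, -2.21]
[-10.84220052  -1.94969133   5.28731014] [-0.23342167  2.18181717 -0.30454701] 12.547830745088197 [-0.07  0.53  0.    1.04 -0.   -0.23]
```

Emit:
move_arm(
  moves=[
    {"xyz": [0,0,0],"delta_rot": [0,0,-2],"claw": 0},
    {"xyz": [0,0,0],"delta_rot": [0,0,-2],"claw": 0},
    {"xyz": [0,0,0],"delta_rot": [0,0,-2],"claw": 0},
    {"xyz": [0,0,0],"delta_rot": [0,0,-2],"claw": 0.4},
    {"xyz": [0,0,0],"delta_rot": [0,0,-2],"claw": 0.4},
    {"xyz": [0,0,0],"delta_rot": [0,0,-2],"claw": 0.4},
    {"xyz": [0,0,-20],"delta_rot": [0,0,-2],"claw": 0.4},
    {"xyz": [0,0,-40],"delta_rot": [0,0,-2],"claw": 0.4},
    {"xyz": [0,0,-60],"delta_rot": [0,0,-2],"claw": 0.4},
    {"xyz": [0,0,-80],"delta_rot": [0,0,-2],"claw": 0.4},
  ],
)

```text
time_s: 13.23
eef_pos: [643.2, 38.9, 175.0]
ee_rot: [-0.096, 0.995, -0.0, 0.0]
force: [0.7, 0.1, 0.2]
finger_gap: 34.1
grip_force: 0.0
```

Emit:
move_arm(
  moves=[
    {"xyz": [-20,0,-10],"delta_rot": [0,0,-2],"claw": 0.4},
    {"xyz": [-40,0,-20],"delta_rot": [0,0,-2],"claw": 0.4},
    {"xyz": [-60,0,-25],"delta_rot": [0,0,-2],"claw": 0.4},
    {"xyz": [-65,0,-25],"delta_rot": [0,0,-2],"claw": 0.4},
    {"xyz": [-65,0,-25],"delta_rot": [0,0,-2],"claw": 0.4},
    {"xyz": [-65,0,-25],"delta_rot": [0,0,-2],"claw": 0.4},
    {"xyz": [-65,0,-25],"delta_rot": [0,0,-2],"claw": 0.4},
    {"xyz": [-65,0,-25],"delta_rot": [0,0,-2],"claw": 0.4},
    {"xyz": [-65,0,-25],"delta_rot": [0,0,-2],"claw": 0.4},
    {"xyz": [-65,0,-25],"delta_rot": [0,0,-2],"claw": 0.4},
  ],
)

```text
time_s: 14.07
eef_pos: [706.4, 51.2, 198.9]
ee_rot: [-0.113, 0.994, 0.0, -0.0]
force: [0.2, -0.7, -0.3]
finger_gap: 34.2
grip_force: 0.0
```

```bash
python3 - <<'E'
from h import *
im=save("wrist","w5.png")
print(tcp()[0]); print(proj("wrist",(642,39,124)),proj("wrist",(687,48,80)),proj("wrist",(560,18,113)))
cv2.imwrite("pics/w5b.png",cv2.resize(im[20:260,100:420,::-1],(800,600)))
E
```

```text
[706.52301183  51.20443558 198.93793651]
[260.35105467 118.48565278] [258.23282503 169.00390717] [257.69498925  -7.96130064]
```

View pics/w5b.png

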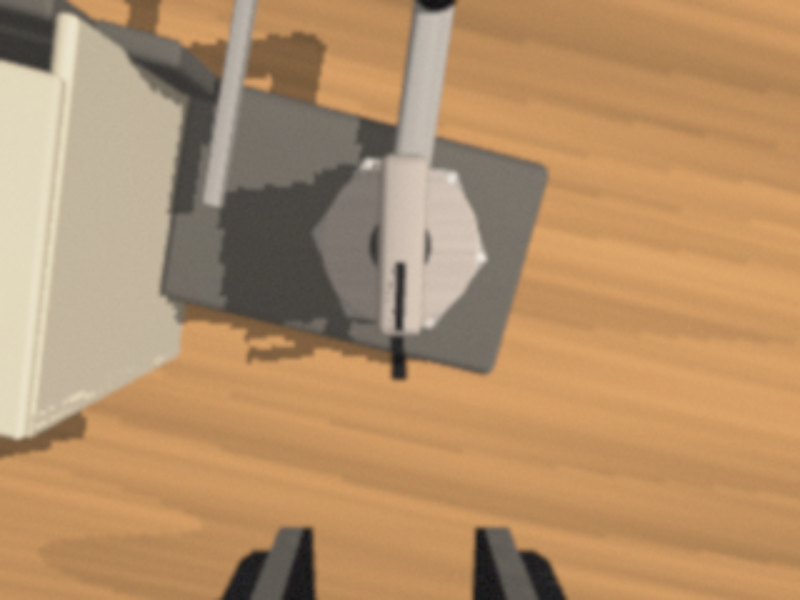

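```bash
python3 - <<'E'
from h import *
W=lambda x,y:(100+x/2.5,20+y/2.5)
f=lambda x,y,z:ray("wrist",W(x,y),z)[:2]
ang=lambda v:np.degrees(np.arctan2(v[1],v[0]))
a,b=f(405,157,124),f(400,330,124); m1,m2=f(400,265,124),f(399,330,124)
pk=f(399,376,80); pb=f(399,345,50); A=(a+b)/2
print(a,b,A,ang(b-a),"mark",ang(m2-m1),pk,pb,ang(pk-A),ang(pb-A),np.linalg.norm(pk-A))
print("post",f(435,2,113),ang(f(435,2,113)-A))
E
```

```text
[617.78022702  34.53024415] [666.01951403  44.35719917] [641.89987053  39.44372166] 11.514325666532372 mark 12.269406709574126 [687.99289894  49.53393136] [680.99259743  48.13920818] 12.347817701061775 12.5402792419626 47.18452712246841
post [574.64168839  33.28490883] -174.76803239228212
```

```bash
python3 - <<'E'
from h import *
togo((558,32.3,150),down(184.5))
E
```

```text
xyz [149.0, 14.9, 48.9] rot [-0.0, 0.01, 8.47]
```

Emit:
move_arm(
  moves=[
    {"xyz": [38,4,0],"delta_rot": [0,0,5],"claw": 0.5},
    {"xyz": [76,8,0],"delta_rot": [0,0,8.5],"claw": 0.5},
    {"xyz": [114,12,10],"delta_rot": [0,0,8.5],"claw": 0.5},
    {"xyz": [149,15,25],"delta_rot": [0,0,8.5],"claw": 0.5},
    {"xyz": [149,15,45],"delta_rot": [0,0,8.5],"claw": 0.5},
    {"xyz": [149,15,50],"delta_rot": [0,0,8.5],"claw": 0.5},
    {"xyz": [149,15,70],"delta_rot": [0,0,8.5],"claw": 0.5},
    {"xyz": [149,15,95],"delta_rot": [0,0,8.5],"claw": 0.5},
    {"xyz": [149,15,118],"delta_rot": [0,0,8.5],"claw": 0.5},
    {"xyz": [149,15,118],"delta_rot": [0,0,8.5],"claw": 0.5},
  ],
)

```text
time_s: 14.95
eef_pos: [557.4, 32.6, 77.6]
ee_rot: [-0.039, 0.999, 0.0, -0.002]
force: [-0.6, -0.1, -0.8]
finger_gap: 42.7
grip_force: 0.0
```

Emit:
move_arm(
  moves=[
    {"xyz": [0,0,0],"delta_rot": [0,0,0],"claw": 0},
    {"xyz": [0,0,0],"delta_rot": [0,0,0],"claw": 0},
    {"xyz": [0,0,0],"delta_rot": [0,0,0],"claw": 0},
    {"xyz": [0,0,0],"delta_rot": [0,0,0],"claw": 0},
    {"xyz": [0,0,0],"delta_rot": [0,0,0],"claw": 0},
    {"xyz": [0,0,0],"delta_rot": [0,0,0],"claw": 0},
    {"xyz": [0,0,0],"delta_rot": [0,0,0],"claw": 0},
    {"xyz": [0,0,0],"delta_rot": [0,0,0],"claw": 0},
    {"xyz": [0,0,0],"delta_rot": [0,0,0],"claw": 0},
    {"xyz": [0,0,0],"delta_rot": [0,0,0],"claw": 0},
  ],
  newtons=30,
)

```text
time_s: 15.78
eef_pos: [559.4, 32.3, 82.1]
ee_rot: [-0.039, 0.999, -0.0, 0.001]
force: [1.3, -0.5, 7.5]
finger_gap: 14.8
grip_force: 30.0
```

```bash
python3 - <<'E'
from h import *
p,r=tcp();m=r.as_matrix();d=p[:2]-[642,39];th=np.arctan2(d[1],d[0]);rad=np.hypot(*d)
print(p,np.degrees(th),rad,np.degrees(np.arctan2(m[1,0],m[0,0])))
for k in range(1,11):
    a=th-np.radians(6.8*k); t=np.array([642+85*np.cos(a),39+85*np.sin(a),p[2]])
    print((r.inv().apply(t-p)).round(1).tolist(),round(6.8*k,1),np.degrees(a).round(1))
E
```

```text
[559.44057088  32.33700741  82.0613001 ] -175.38592099852326 82.82786250620923 -175.5200872401556
[1.6, 10.1, -0.0] 6.8 -182.2
[-0.2, 20.0, -0.0] 13.6 -189.0
[-3.1, 29.6, -0.0] 20.4 -195.8
[-7.1, 38.9, 0.0] 27.2 -202.6
[-12.2, 47.6, 0.0] 34.0 -209.4
[-18.4, 55.6, 0.0] 40.8 -216.2
[-25.4, 62.8, 0.0] 47.6 -223.0
[-33.2, 69.2, 0.1] 54.4 -229.8
[-41.7, 74.6, 0.1] 61.2 -236.6
[-50.8, 78.9, 0.1] 68.0 -243.4
```

Emit:
move_arm(
  moves=[
    {"xyz": [0,10.1,0],"delta_rot": [0,0,6.8],"claw": 0},
    {"xyz": [-1.5,20,0],"delta_rot": [0,0,13.6],"claw": 0},
    {"xyz": [-4.5,29.6,0],"delta_rot": [0,0,20.4],"claw": 0},
    {"xyz": [-8.5,38.9,0],"delta_rot": [0,0,27.2],"claw": 0},
    {"xyz": [-13.5,47.6,0],"delta_rot": [0,0,34],"claw": 0},
    {"xyz": [-19.5,55.6,0],"delta_rot": [0,0,40.8],"claw": 0},
    {"xyz": [-26.5,62.8,0],"delta_rot": [0,0,47.6],"claw": 0},
    {"xyz": [-34,69.2,0],"delta_rot": [0,0,54.4],"claw": 0},
    {"xyz": [-42,74.6,0],"delta_rot": [0,0,61.2],"claw": 0},
    {"xyz": [-49.5,78.4,0],"delta_rot": [0,0,67],"claw": 0},
  ],
)

```text
time_s: 16.62
eef_pos: [603.0, 112.1, 81.8]
ee_rot: [0.522, 0.853, -0.002, 0.003]
force: [-31.9, -46.7, 14.8]
finger_gap: 14.8
grip_force: 33.7
```

Emit:
move_arm(
  moves=[
    {"xyz": [0,0,0],"delta_rot": [0,0,0],"claw": 0},
    {"xyz": [0,0,0],"delta_rot": [0,0,0],"claw": 0},
    {"xyz": [0,0,0],"delta_rot": [0,0,0],"claw": 0},
    {"xyz": [0,0,0],"delta_rot": [0,0,0],"claw": 0},
    {"xyz": [0,0,0],"delta_rot": [0,0,0],"claw": 0},
    {"xyz": [0,0,0],"delta_rot": [0,0,0],"claw": 0},
    {"xyz": [0,0,0],"delta_rot": [0,0,0],"claw": 0},
    {"xyz": [0,0,0],"delta_rot": [0,0,0],"claw": 0},
    {"xyz": [0,0,0],"delta_rot": [0,0,0],"claw": 0},
    {"xyz": [0,0,0],"delta_rot": [0,0,0],"claw": 0},
  ],
)

```text
time_s: 17.45
eef_pos: [601.9, 111.3, 81.9]
ee_rot: [0.52, 0.854, -0.002, 0.002]
force: [-3.2, -23.8, 9.1]
finger_gap: 15.3
grip_force: 30.9
```

```bash
python3 - <<'E'
from h import *
p,r=tcp();d=p[:2]-[642,39];print(p,np.degrees(np.arctan2(d[1],d[0])),ctrl.observe()["force"],ctrl.observe()["finger_gap"])
E
```

```text
[601.94659048 111.29862877  81.85924233] 118.98643413335274 [ -3.1953045  -23.7969343    9.11457495] 15.332668797183427
```

Nut is back at its tight stop (lever 119°, as found). Release, lift, and go behind the tab.

Emit:
move_arm(
  moves=[
    {"xyz": [0,0,0],"delta_rot": [0,0,0],"claw": 0.5},
    {"xyz": [0,0,0],"delta_rot": [0,0,0],"claw": 0.5},
    {"xyz": [0,0,0],"delta_rot": [0,0,0],"claw": 0.5},
    {"xyz": [0,0,0],"delta_rot": [0,0,0],"claw": 0.5},
    {"xyz": [0,0,-25],"delta_rot": [0,0,0],"claw": 0.5},
    {"xyz": [0,0,-55],"delta_rot": [0,0,0],"claw": 0.5},
    {"xyz": [0,0,-90],"delta_rot": [0,0,0],"claw": 0.2},
    {"xyz": [0,0,-125],"delta_rot": [0,0,0],"claw": 0},
    {"xyz": [0,0,-145],"delta_rot": [0,0,0],"claw": 0},
    {"xyz": [0,0,-145],"delta_rot": [0,0,0],"claw": 0},
  ],
)

```text
time_s: 18.28
eef_pos: [603.0, 114.8, 230.3]
ee_rot: [0.519, 0.855, 0.002, 0.003]
force: [0.6, 0.3, 0.4]
finger_gap: -0.2
grip_force: 0.0
```

```bash
python3 - <<'E'
from h import *
print(tcp()[0]);togo((634,-135,225),down(180))
E
```

```text
[602.96366207 114.84249608 230.29310816]
xyz [-235.9, -87.9, 5.4] rot [0.23, 0.32, -62.5]
```

Emit:
move_arm(
  moves=[
    {"xyz": [-24,-9,1],"delta_rot": [0,0,-6],"claw": 0},
    {"xyz": [-50,-18,1],"delta_rot": [0,0,-13],"claw": 0},
    {"xyz": [-85,-31,2],"delta_rot": [0,0,-20],"claw": 0},
    {"xyz": [-120,-45,3],"delta_rot": [0,0,-27],"claw": 0},
    {"xyz": [-155,-58,4],"delta_rot": [0,0,-34],"claw": 0},
    {"xyz": [-190,-71,5],"delta_rot": [0,0,-41],"claw": 0},
    {"xyz": [-225,-84,5],"delta_rot": [0,0,-48],"claw": 0},
    {"xyz": [-236,-88,5],"delta_rot": [0,0,-55],"claw": 0},
    {"xyz": [-236,-88,5],"delta_rot": [0.2,0.3,-62],"claw": 0},
    {"xyz": [-236,-88,5],"delta_rot": [0.2,0.3,-62.5],"claw": 0},
  ],
)

```text
time_s: 19.12
eef_pos: [632.2, -136.4, 219.7]
ee_rot: [-0.002, 1.0, 0.0, -0.004]
force: [0.6, -0.3, 0.3]
finger_gap: -0.1
grip_force: 0.0
```

```bash
python3 - <<'E'
from h import *
im=save("wrist","w6.png")
print(tcp()[0]);togo((634,-135,168),down(180))
for p in ((603,-163,188),(603,-107,188),(618,-135,151)): print(proj("wrist",p).round(0))
cv2.imwrite("pics/w6b.png",im[:,:,::-1])
E
```

```text
[ 632.22316368 -135.62514866  219.96333719]
xyz [-2.1, 0.6, 52.0] rot [0.02, -0.39, -0.08]
[213. 180.]
[302. 180.]
[258. 189.]
```

View pics/w6b.png

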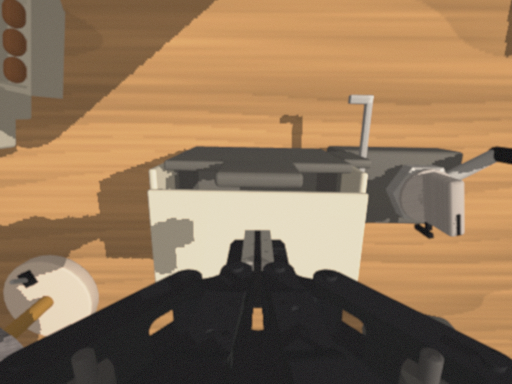

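The tab top is at rows 172–187, columns 217–302, as predicted, with the closed fingers behind it. Lower and push it out.

Emit:
move_arm(
  moves=[
    {"xyz": [0,0,15],"delta_rot": [0,0,0],"claw": 0},
    {"xyz": [0,0,30],"delta_rot": [0,0,0],"claw": 0},
    {"xyz": [0,0,45],"delta_rot": [0,0,0],"claw": 0},
    {"xyz": [0,0,53],"delta_rot": [0,0,0],"claw": 0},
    {"xyz": [0,0,53],"delta_rot": [0,0,0],"claw": 0},
    {"xyz": [0,0,53],"delta_rot": [0,0,0],"claw": 0},
    {"xyz": [12,0,53],"delta_rot": [0,0,0],"claw": 0},
    {"xyz": [18,0,54],"delta_rot": [0,0,0],"claw": 0},
    {"xyz": [24,0,55],"delta_rot": [0,0,0],"claw": 0},
    {"xyz": [30,0,56],"delta_rot": [0,0,0],"claw": 0},
  ],
)

```text
time_s: 20.0
eef_pos: [602.1, -135.6, 165.7]
ee_rot: [0.0, 1.0, -0.0, -0.002]
force: [1.6, -0.0, 1.4]
finger_gap: -0.0
grip_force: 1.1
```

Emit:
move_arm(
  moves=[
    {"xyz": [6,0,1],"delta_rot": [0,0,0],"claw": 0},
    {"xyz": [12,0,2],"delta_rot": [0,0,0],"claw": 0},
    {"xyz": [18,0,4],"delta_rot": [0,0,0],"claw": 0},
    {"xyz": [24,0,6],"delta_rot": [0,0,0],"claw": 0},
    {"xyz": [30,0,8],"delta_rot": [0,0,0],"claw": 0},
    {"xyz": [36,0,10],"delta_rot": [0,0,0],"claw": 0},
    {"xyz": [42,0,13],"delta_rot": [0,0,0],"claw": 0},
    {"xyz": [48,0,16],"delta_rot": [0,0,0],"claw": 0},
    {"xyz": [50,0,17],"delta_rot": [0,0,0],"claw": 0},
    {"xyz": [50,0,17],"delta_rot": [0,0,0],"claw": 0},
  ],
)

```text
time_s: 20.83
eef_pos: [551.1, -135.4, 147.8]
ee_rot: [0.0, 1.0, -0.0, -0.003]
force: [0.2, 0.3, 0.1]
finger_gap: 0.1
grip_force: 0.0
```

Emit:
move_arm(
  moves=[
    {"xyz": [2,0,1],"delta_rot": [0,0,0],"claw": 0},
    {"xyz": [4,0,2.5],"delta_rot": [0,0,0],"claw": 0},
    {"xyz": [6,0,4],"delta_rot": [0,0,0],"claw": 0},
    {"xyz": [8,0,5],"delta_rot": [0,0,0],"claw": 0},
    {"xyz": [10,0,6.5],"delta_rot": [0,0,0],"claw": 0},
    {"xyz": [12,0,8],"delta_rot": [0,0,0],"claw": 0},
    {"xyz": [14,0,9],"delta_rot": [0,0,0],"claw": 0},
    {"xyz": [15,0,10],"delta_rot": [0,0,0],"claw": 0},
    {"xyz": [16,0,11],"delta_rot": [0,0,0],"claw": 0},
    {"xyz": [16,0,11],"delta_rot": [0,0,0],"claw": 0},
  ],
)

```text
time_s: 21.67
eef_pos: [535.5, -135.5, 137.1]
ee_rot: [0.0, 1.0, -0.0, -0.003]
force: [0.4, 0.3, 0.6]
finger_gap: 0.3
grip_force: 0.2
```

Emit:
move_arm(
  moves=[
    {"xyz": [0.5,0,0.5],"delta_rot": [0,0,0],"claw": 0},
    {"xyz": [1,0,1],"delta_rot": [0,0,0],"claw": 0},
    {"xyz": [1.5,0,1.5],"delta_rot": [0,0,0],"claw": 0},
    {"xyz": [2,0,2],"delta_rot": [0,0,0],"claw": 0},
    {"xyz": [2.5,0,2],"delta_rot": [0,0,0],"claw": 0},
    {"xyz": [3,0,2.5],"delta_rot": [0,0,0],"claw": 0},
    {"xyz": [3.5,0,3],"delta_rot": [0,0,0],"claw": 0},
    {"xyz": [4,0,3],"delta_rot": [0,0,0],"claw": 0},
    {"xyz": [4,0,3],"delta_rot": [0,0,0],"claw": 0},
    {"xyz": [4,0,3],"delta_rot": [0,0,0],"claw": 0},
  ],
)

```text
time_s: 22.5
eef_pos: [531.7, -135.5, 134.3]
ee_rot: [0.0, 1.0, -0.0, -0.003]
force: [0.8, 0.5, 0.3]
finger_gap: 0.5
grip_force: 0.4
```

Emit:
move_arm(
  moves=[
    {"xyz": [1,0,1],"delta_rot": [0,0,0],"claw": 0},
    {"xyz": [2,0,1.5],"delta_rot": [0,0,0],"claw": 0},
    {"xyz": [3,0,2],"delta_rot": [0,0,0],"claw": 0},
    {"xyz": [-5,0,-10],"delta_rot": [0,0,0],"claw": 0},
    {"xyz": [-20,0,-40],"delta_rot": [0,0,0],"claw": 0},
    {"xyz": [-35,0,-75],"delta_rot": [0,0,0],"claw": 0},
    {"xyz": [-50,0,-110],"delta_rot": [0,0,0],"claw": 0},
    {"xyz": [-65,0,-130],"delta_rot": [0,0,0],"claw": 0},
    {"xyz": [-70,0,-130],"delta_rot": [0,0,0],"claw": 0},
    {"xyz": [-70,0,-130],"delta_rot": [0,0,0],"claw": 0},
  ],
)

```text
time_s: 23.33
eef_pos: [603.6, -135.6, 264.0]
ee_rot: [-0.0, 1.0, -0.0, -0.003]
force: [0.1, -0.9, -0.6]
finger_gap: 0.4
grip_force: 0.0
```

```bash
python3 - <<'E'
from h import *
im=save("wrist","w7.png"); s=save("side","s7.png")
print(tcp()[0]);c=cal("wrist")
hx=603
for th in (.6,.65,.7,.75):
    e=lambda r,b=0:(hx-r*np.sin(th)+b*np.cos(th),20+r*np.cos(th)+b*np.sin(th))
    x,z=e(168); x2,z2=e(90,85)
    print(th,(round(x),round(z)),proj("wrist",(x,-135,z)).round(0),"back rim",(round(x2),round(z2)),proj("wrist",(x2,-135,z2)).round(0), "side tab L",proj("side",(x,-107,z)).round(0))
cv2.imwrite("pics/w7b.png",np.hstack([im[:,:,::-1][60:330,90:400],cv2.resize(s[100:300,200:400,::-1],(400,400))[:270]]))
for l in ("cup","toggle0","clip0","ring_dish"):
  for n in ("side",):
    print(l,[(np.round(d["position"]).tolist(),round(d["confidence"],2)) for d in ctrl.recognise(l,n)])
E
```

```text
[ 601.89060079 -135.3434914   262.72724545]
0.6 (508, 159) [257.  83.] back rim (622, 142) [257. 211.] side tab L [270. 178.]
0.65 (501, 154) [257.  75.] back rim (616, 143) [257. 205.] side tab L [268. 180.]
0.7 (495, 148) [257.  67.] back rim (610, 144) [257. 199.] side tab L [267. 182.]
0.75 (488, 143) [257.  60.] back rim (604, 144) [257. 193.] side tab L [266. 183.]
cup [([321.0, 244.0], 0.79), ([257.0, 288.0], 0.69)]
toggle0 []
clip0 [([190.0, 171.0], 0.61), ([213.0, 178.0], 0.39), ([179.0, 158.0], 0.38)]
ring_dish [([364.0, 286.0], 0.88)]
```

View pics/w7b.png

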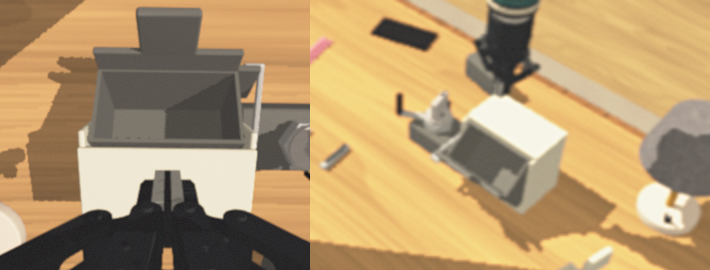

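Bucket is open to about 0.70 rad (tab top at row 68). Next, the cup.

Emit:
move_arm(
  moves=[
    {"xyz": [5,-30,0],"delta_rot": [0,0,2],"claw": 0.3},
    {"xyz": [10,-65,0],"delta_rot": [0,0,5],"claw": 0.5},
    {"xyz": [17,-100,0],"delta_rot": [0,0,8],"claw": 0.5},
    {"xyz": [23,-140,5],"delta_rot": [0,0,10],"claw": 0.5},
    {"xyz": [30,-180,10],"delta_rot": [0,0,10],"claw": 0.5},
    {"xyz": [36,-215,20],"delta_rot": [0,0,10],"claw": 0.5},
    {"xyz": [42,-245,30],"delta_rot": [0,0,10],"claw": 0.5},
    {"xyz": [42,-255,33],"delta_rot": [0,0,10],"claw": 0.5},
    {"xyz": [42,-255,33],"delta_rot": [0,0,10],"claw": 0.5},
    {"xyz": [42,-255,33],"delta_rot": [0,0,10],"claw": 0.5},
  ],
)

```text
time_s: 24.47
eef_pos: [560.0, -390.2, 230.9]
ee_rot: [0.088, 0.996, -0.0, -0.003]
force: [1.2, -0.1, 1.2]
finger_gap: 42.4
grip_force: 0.0
```

```bash
python3 - <<'E'
from h import *
im=save("wrist","w8.png")
print(tcp()[0])
cv2.imwrite("pics/w8b.png",cv2.resize(im[:,:,::-1],(800,600)))
E
```

```text
[ 560.35683996 -389.56242537  231.50921977]
```

View pics/w8b.png

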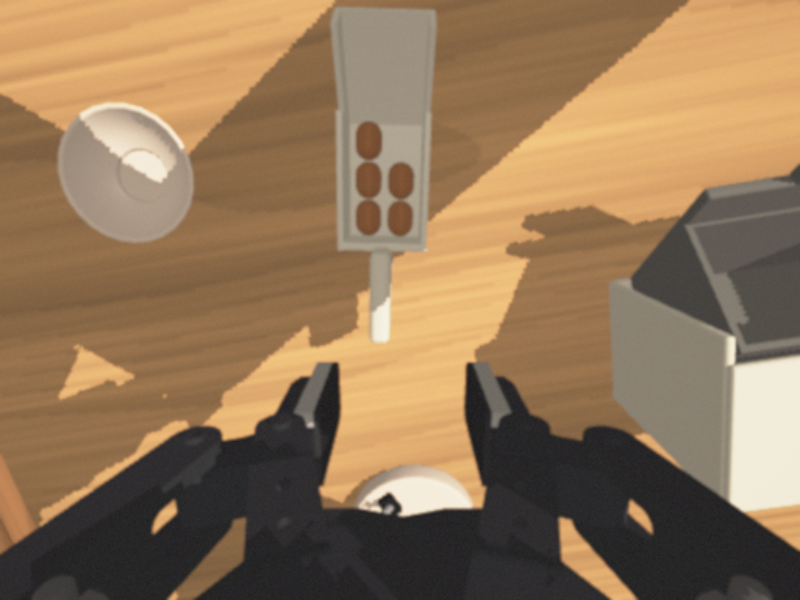

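Cup with five toggles: lip at (384,10), handle from (382,252) to (380,341); dish at (125,172).

```bash
python3 - <<'E'
from h import *
W=lambda x,y:(x/1.5625,y/1.5625)
f=lambda x,y,z:ray("wrist",W(x,y),z)[:2]
lip=f(384,10,50); he=f(380.5,341,80); hb=f(382,252,80); r1=f(338,250,50);r2=f(426,250,50)
print(lip,he,hb,r1,r2,np.linalg.norm(r1-r2),np.linalg.norm(lip-he),np.linalg.norm(hb-he))
d=he-lip;d/=np.linalg.norm(d);yaw=np.degrees(np.arctan2(d[1],d[0]));print(yaw)
o=(lip+106*d+he-108*d)/2;g=o+82*d;print("o",o,"grip",g)
togo((g[0],g[1],120),down(180+yaw));togo((g[0],g[1],43.5),down(180+yaw))
E
```

```text
[ 387.76511206 -370.77856234] [ 597.00544277 -411.05618675] [ 535.72063739 -398.49132336] [ 533.01368303 -431.95342235] [ 544.08739338 -368.78691391] 64.12982807653553 213.08168156960363 62.55959687592097
-10.895851328940092
o [ 491.40330501 -390.7283502 ] grip [ 571.92504199 -406.22834615]
xyz [-14.9, -14.3, 111.4] rot [-0.06, -0.33, 0.89]
xyz [-15.4, -14.2, 187.9] rot [-0.06, -0.33, 0.89]
```

Emit:
move_arm(
  moves=[
    {"xyz": [-15,-14,25],"delta_rot": [0,0,0.9],"claw": 0.5},
    {"xyz": [-15,-14,60],"delta_rot": [0,0,0.9],"claw": 0.5},
    {"xyz": [-15,-14,95],"delta_rot": [0,0,0.9],"claw": 0.5},
    {"xyz": [-15,-14,125],"delta_rot": [0,0,0.9],"claw": 0.5},
    {"xyz": [-15,-14,150],"delta_rot": [0,0,0.9],"claw": 0.5},
    {"xyz": [-15,-14,170],"delta_rot": [0,0,0.9],"claw": 0.5},
    {"xyz": [-15,-14,188],"delta_rot": [0,0,0.9],"claw": 0.5},
    {"xyz": [-15,-14,188],"delta_rot": [0,0,0.9],"claw": 0.5},
    {"xyz": [-15,-14,188],"delta_rot": [0,0,0.9],"claw": 0.4},
    {"xyz": [-15,-14,188],"delta_rot": [0,0,0.9],"claw": 0.3},
  ],
)

```text
time_s: 25.35
eef_pos: [572.4, -406.6, 44.9]
ee_rot: [0.095, 0.996, -0.001, -0.002]
force: [0.2, -0.4, 0.7]
finger_gap: 25.9
grip_force: 0.0
```

Emit:
move_arm(
  moves=[
    {"xyz": [0,0,0],"delta_rot": [0,0,0],"claw": 0},
    {"xyz": [0,0,0],"delta_rot": [0,0,0],"claw": 0},
    {"xyz": [0,0,0],"delta_rot": [0,0,0],"claw": 0},
    {"xyz": [0,0,0],"delta_rot": [0,0,0],"claw": 0},
    {"xyz": [0,0,0],"delta_rot": [0,0,0],"claw": 0},
    {"xyz": [0,0,0],"delta_rot": [0,0,0],"claw": 0},
    {"xyz": [0,0,0],"delta_rot": [0,0,0],"claw": 0},
    {"xyz": [0,0,0],"delta_rot": [0,0,0],"claw": 0},
    {"xyz": [0,0,0],"delta_rot": [0,0,0],"claw": 0},
    {"xyz": [0,0,0],"delta_rot": [0,0,0],"claw": 0},
  ],
  newtons=80,
)

```text
time_s: 26.18
eef_pos: [572.4, -407.2, 45.1]
ee_rot: [0.095, 0.995, -0.001, -0.002]
force: [0.7, 2.9, 7.3]
finger_gap: 13.5
grip_force: 78.2
```

```bash
python3 - <<'E'
from h import *
s=ctrl.observe();print(tcp()[0],s["finger_gap"],s["grip_force"])
# desired pour pose: cup yaw psi, tip t ; lip location
def cuppose(lipw,psi,t):
    Rc=R.from_euler('z',psi,degrees=True)*R.from_euler('y',-t,degrees=True)
    o=np.array(lipw)-Rc.apply([-106,0,50]); return o,Rc
p,r=tcp()
Rc0=R.from_euler('z',-10.9,degrees=True); o0=np.array([491.4,-390.7,0])
rel=r.inv()*Rc0; off=r.inv().apply(o0-p)   # cup in tool
np.savez("cup.npz",rel=rel.as_quat(),off=off)
for t,lip in ((0,(520,-135,260)),(40,(560,-135,200)),(82,(562,-135,150))):
    o,Rc=cuppose(lip,-13.5,t); Rt=Rc*rel.inv(); pt=o-Rt.apply(off); print(t,"cup o",o.round(0),"tcp",pt.round(0)); togo(pt,Rt)
E
```

```text
[ 572.37273848 -407.21877017   45.06705397] 13.452513590633412 78.16859006881714
0 cup o [ 623. -160.  210.] tcp [ 703. -180.  255.]
xyz [-84.8, 247.5, -210.8] rot [-0.01, 0.01, 2.6]
40 cup o [ 670. -161.  230.] tcp [ 703. -170.  317.]
xyz [-82.9, 256.7, -273.3] rot [0.89, -39.99, 2.59]
82 cup o [ 624. -150.  248.] tcp [ 592. -143.  336.]
xyz [31.6, 262.4, -291.5] rot [1.84, -81.98, 2.33]
```

```bash
cat > pour.py <<'E'
from h import *
q=np.load("cup.npz"); rel=R.from_quat(q["rel"]); off=q["off"]
def pose(lip,psi,t):
    Rc=R.from_euler('z',psi,degrees=True)*R.from_euler('y',-t,degrees=True)
    o=np.array(lip)-Rc.apply([-106,0,50]); Rt=Rc*rel.inv(); return o-Rt.apply(off),Rt
E
python3 - <<'E'
from pour import *
print("lamp base",ray("side",(379,204),0),ray("scene",(114,254),0))
for cx,cy in ((652,155),(590,215),(713,225)): print("shade",ray("side",(130+cx/2.5,90+cy/2.5),250)[:2],ray("side",(130+cx/2.5,90+cy/2.5),180)[:2])
for a in ((575,-135,205,35),):
    pt,Rt=pose(a[:3],-13.5,a[3]); print(pt); togo(pt,Rt)
E
```

```text
lamp base [ 820.09611906 -423.31917163    0.        ] [ 799.98991292 -437.65030781    0.        ]
shade [ 830.0351219  -387.94152793] [ 914.29109083 -364.32629017]
shade [ 666.57429384 -387.35950876] [ 737.4138489  -363.69650047]
shade [ 762.68322156 -513.94262334] [ 841.41113229 -500.66920792]
[ 727.79073366 -172.61681854  309.15605089]
xyz [-107.4, 259.2, -265.0] rot [0.78, -34.99, 2.6]
```

Emit:
move_arm(
  moves=[
    {"xyz": [0,0,-5],"delta_rot": [0,0,0],"claw": 0},
    {"xyz": [0,0,-15],"delta_rot": [0,0,0],"claw": 0},
    {"xyz": [0,0,-30],"delta_rot": [0,0,0],"claw": 0},
    {"xyz": [0,0,-50],"delta_rot": [0,0,0],"claw": 0},
    {"xyz": [0,5,-75],"delta_rot": [0,0,0],"claw": 0},
    {"xyz": [-3,15,-100],"delta_rot": [0,0,0],"claw": 0},
    {"xyz": [-6,30,-125],"delta_rot": [0,-3,0],"claw": 0},
    {"xyz": [-10,45,-150],"delta_rot": [0,-6,0],"claw": 0},
    {"xyz": [-15,60,-175],"delta_rot": [0,-9,0],"claw": 0},
    {"xyz": [-20,75,-195],"delta_rot": [0,-12,0],"claw": 0},
  ],
)

```text
time_s: 27.02
eef_pos: [607.0, -336.5, 241.3]
ee_rot: [0.095, 0.99, -0.011, 0.103]
force: [0.0, -0.3, -1.6]
finger_gap: 13.4
grip_force: 78.0
```

```bash
python3 - <<'E'
from pour import *
s=ctrl.observe();print(tcp()[0],s["finger_gap"],s["grip_force"])
pt,Rt=pose((578,-135,205),-13.5,35); togo(pt,Rt)
E
```

```text
[ 606.97356793 -336.53266901  241.30445406] 13.41207550529496 78.00367712974548
xyz [-102.7, 184.2, -48.1] rot [1.03, -22.88, 2.47]
```

Emit:
move_arm(
  moves=[
    {"xyz": [-8,15,-8],"delta_rot": [0,-2,0],"claw": 0},
    {"xyz": [-20,35,-18],"delta_rot": [0,-5,0.5],"claw": 0},
    {"xyz": [-33,59,-28],"delta_rot": [0.3,-8,1],"claw": 0},
    {"xyz": [-47,85,-38],"delta_rot": [0.5,-11,1.5],"claw": 0},
    {"xyz": [-61,110,-44],"delta_rot": [0.7,-14,2],"claw": 0},
    {"xyz": [-75,135,-48],"delta_rot": [0.8,-17,2],"claw": 0},
    {"xyz": [-88,158,-48],"delta_rot": [0.9,-20,2.3],"claw": 0},
    {"xyz": [-98,176,-48],"delta_rot": [1,-22,2.5],"claw": 0},
    {"xyz": [-103,184,-48],"delta_rot": [1,-23,2.5],"claw": 0},
    {"xyz": [-103,184,-48],"delta_rot": [1,-23,2.5],"claw": 0},
  ],
)

```text
time_s: 27.85
eef_pos: [731.0, -171.5, 306.4]
ee_rot: [0.112, 0.948, -0.035, 0.296]
force: [-0.4, -0.2, -2.6]
finger_gap: 13.0
grip_force: 78.2
```

```bash
python3 - <<'E'
from pour import *
s=ctrl.observe();print(tcp()[0],s["finger_gap"],s["q"].round(2))
p0,R0=tcp()
for lip,t in (((580,-135,185),40),((582,-135,168),50),((582,-135,155),60),((580,-135,146),70),((580,-135,140),80),((580,-135,138),83)):
    pt,Rt=pose(lip,-13.5,t); print(t,end=" ");togo(pt,Rt)
E
```

```text
[ 730.9918034  -171.45538869  306.40061623] 12.993983643047514 [-0.37  0.24 -0.08  0.65  0.08 -0.11]
40 xyz [8.5, -0.7, -1.1] rot [0.14, -5.08, 0.04]
50 xyz [21.6, -0.2, -18.6] rot [0.14, -15.08, 0.05]
60 xyz [39.6, -0.2, -39.0] rot [0.14, -25.08, 0.06]
70 xyz [62.2, -0.7, -61.6] rot [0.14, -35.08, 0.07]
80 xyz [86.2, -0.7, -82.3] rot [0.14, -45.08, 0.08]
83 xyz [94.3, -0.7, -87.6] rot [0.14, -48.08, 0.08]
```

Emit:
move_arm(
  moves=[
    {"xyz": [4,0,0],"delta_rot": [0,-2.5,0],"claw": 0},
    {"xyz": [8.5,0,-1],"delta_rot": [0,-5,0],"claw": 0},
    {"xyz": [12,0,-6],"delta_rot": [0,-8,0],"claw": 0},
    {"xyz": [17,0,-12],"delta_rot": [0,-11.5,0],"claw": 0},
    {"xyz": [21.6,0,-18.6],"delta_rot": [0,-15,0],"claw": 0},
    {"xyz": [26,0,-24],"delta_rot": [0,-17.5,0],"claw": 0},
    {"xyz": [30,0,-28.5],"delta_rot": [0,-20,0],"claw": 0},
    {"xyz": [34.5,0,-33.5],"delta_rot": [0,-22.5,0],"claw": 0},
    {"xyz": [39.6,0,-39],"delta_rot": [0,-25,0],"claw": 0},
    {"xyz": [39.6,0,-39],"delta_rot": [0,-25,0],"claw": 0},
  ],
)

```text
time_s: 28.68
eef_pos: [675.5, -160.8, 313.8]
ee_rot: [0.103, 0.862, -0.059, 0.494]
force: [0.4, 0.5, -2.8]
finger_gap: 13.0
grip_force: 78.2
```

```bash
python3 - <<'E'
from pour import *
p0,R0=tcp();print(p0)
for lip,t in (((580,-135,146),70),((580,-135,140),80),((580,-135,138),83)):
    pt,Rt=pose(lip,-13.5,t); print(t,end=" ");togo(pt,Rt)
E
```

```text
[ 675.5267896  -160.75775039  313.76948976]
70 xyz [8.3, 1.8, -29.6] rot [-0.01, -10.2, -0.03]
80 xyz [21.4, 1.7, -58.5] rot [-0.02, -20.2, -0.01]
83 xyz [26.6, 1.6, -66.8] rot [-0.02, -23.2, -0.0]
```

Emit:
move_arm(
  moves=[
    {"xyz": [2,0,-7],"delta_rot": [0,-2.5,0],"claw": 0},
    {"xyz": [4,0,-15],"delta_rot": [0,-5,0],"claw": 0},
    {"xyz": [6,1,-22],"delta_rot": [0,-7.5,0],"claw": 0},
    {"xyz": [8.3,1.8,-29.6],"delta_rot": [0,-10,0],"claw": 0},
    {"xyz": [11,1.8,-37],"delta_rot": [0,-12.5,0],"claw": 0},
    {"xyz": [14.5,1.7,-44],"delta_rot": [0,-15,0],"claw": 0},
    {"xyz": [18,1.7,-51],"delta_rot": [0,-17.5,0],"claw": 0},
    {"xyz": [21.4,1.7,-58.5],"delta_rot": [0,-20,0],"claw": 0},
    {"xyz": [26,1.6,-66],"delta_rot": [0,-23,0],"claw": 0},
    {"xyz": [26,1.6,-66],"delta_rot": [0,-23,0],"claw": 0},
  ],
)

```text
time_s: 29.52
eef_pos: [623.9, -147.2, 341.3]
ee_rot: [0.09, 0.751, -0.078, 0.65]
force: [0.3, -0.5, -1.7]
finger_gap: 12.9
grip_force: 78.4
```

Emit:
move_arm(
  moves=[
    {"xyz": [0,0,0],"delta_rot": [0,0,0],"claw": 0},
    {"xyz": [0,0,0],"delta_rot": [0,0,0],"claw": 0},
    {"xyz": [0,0,0],"delta_rot": [0,0,0],"claw": 0},
    {"xyz": [0,0,0],"delta_rot": [0,0,0],"claw": 0},
    {"xyz": [0,0,0],"delta_rot": [0,0,0],"claw": 0},
    {"xyz": [0,0,0],"delta_rot": [0,0,0],"claw": 0},
    {"xyz": [0,0,0],"delta_rot": [0,0,0],"claw": 0},
    {"xyz": [0,0,0],"delta_rot": [0,0,0],"claw": 0},
    {"xyz": [0,0,0],"delta_rot": [0,0,0],"claw": 0},
    {"xyz": [0,0,0],"delta_rot": [0,0,0],"claw": 0},
  ],
)

```text
time_s: 30.35
eef_pos: [622.3, -145.7, 340.1]
ee_rot: [0.089, 0.752, -0.077, 0.649]
force: [-0.6, -1.0, -0.9]
finger_gap: 12.8
grip_force: 78.4
```

```bash
python3 - <<'E'
from h import *
print(tcp()[0],ctrl.observe()["q"].round(2))
w=save("wrist","w9.png");s=save("side","s9.png")
cv2.imwrite("pics/w9b.png",np.hstack([cv2.resize(s[100:260,220:400,::-1],(450,400)),cv2.resize(w[:,:,::-1],(350,262)).copy() if 0 else cv2.copyMakeBorder(cv2.resize(w[:,:,::-1],(350,262)),0,138,0,0,0)]))
E
```

```text
[ 622.29736004 -145.65446988  340.06839197] [-0.45  0.08 -1.18 -1.11  0.21 -0.03]
```

View pics/w9b.png

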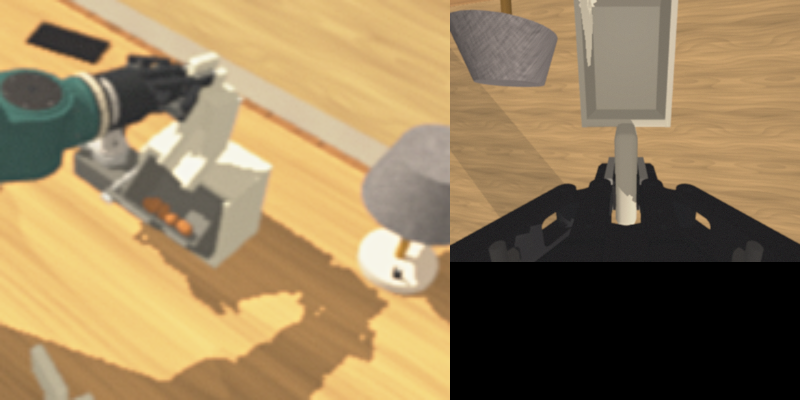

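Cup is empty, toggles lie in the bucket; joint 3 is at its limit so I back out the way I came.

```bash
python3 - <<'E'
from pour import *
pt,Rt=pose((580,-135,165),-13.5,60); togo(pt,Rt)
pt,Rt=pose((578,-135,210),-13.5,35); togo(pt,Rt)
E
```

```text
xyz [6.0, -0.3, 56.4] rot [0.05, 21.8, -0.03]
xyz [9.3, -0.7, 114.4] rot [0.05, 46.8, -0.08]
```

Emit:
move_arm(
  moves=[
    {"xyz": [0,0,10],"delta_rot": [0,4,0],"claw": 0},
    {"xyz": [3,0,24],"delta_rot": [0,9,0],"claw": 0},
    {"xyz": [5,0,40],"delta_rot": [0,15,0],"claw": 0},
    {"xyz": [6,0,56],"delta_rot": [0,22,0],"claw": 0},
    {"xyz": [7,0,70],"delta_rot": [0,28,0],"claw": 0},
    {"xyz": [8,0,84],"delta_rot": [0,34,0],"claw": 0},
    {"xyz": [9,0,100],"delta_rot": [0,40,0],"claw": 0},
    {"xyz": [9,0,114],"delta_rot": [0,46,0],"claw": 0},
    {"xyz": [9,0,114],"delta_rot": [0,46,0],"claw": 0},
    {"xyz": [9,0,114],"delta_rot": [0,46,0],"claw": 0},
  ],
)

```text
time_s: 31.28
eef_pos: [731.5, -172.2, 314.1]
ee_rot: [0.112, 0.936, -0.04, 0.332]
force: [-0.4, 0.5, -1.1]
finger_gap: 13.1
grip_force: 78.3
```

```bash
cat >> pour.py <<'E'
def place(o,psi,t=0):
    Rc=R.from_euler('z',psi,degrees=True)*R.from_euler('y',-t,degrees=True); Rt=Rc*rel.inv(); return np.array(o)-Rt.apply(off),Rt
E
python3 - <<'E'
from pour import *
print(tcp()[0])
togo(*place((500,-370,190),-10.9,8)); togo(*place((491,-391,60),-10.9,0)); 
E
```

```text
[ 731.48780476 -172.18969895  314.06030281]
xyz [122.7, -244.1, -12.2] rot [-0.95, 31.26, -2.55]
xyz [209.1, -266.3, 99.3] rot [-0.78, 39.26, -2.65]
```

Emit:
move_arm(
  moves=[
    {"xyz": [8,-20,-6],"delta_rot": [0,2,0],"claw": 0},
    {"xyz": [20,-45,-12],"delta_rot": [0,5,0],"claw": 0},
    {"xyz": [34,-73,-18],"delta_rot": [0,9,-0.5],"claw": 0},
    {"xyz": [49,-102,-22],"delta_rot": [-0.3,13,-1],"claw": 0},
    {"xyz": [64,-132,-24],"delta_rot": [-0.5,17,-1.5],"claw": 0},
    {"xyz": [80,-162,-22],"delta_rot": [-0.7,21,-2],"claw": 0},
    {"xyz": [95,-192,-20],"delta_rot": [-0.8,25,-2],"claw": 0},
    {"xyz": [110,-220,-16],"delta_rot": [-0.9,29,-2.3],"claw": 0},
    {"xyz": [120,-240,-12],"delta_rot": [-1,31,-2.5],"claw": 0},
    {"xyz": [123,-244,-12],"delta_rot": [-1,31,-2.5],"claw": 0},
  ],
)

```text
time_s: 32.12
eef_pos: [573.0, -388.2, 242.1]
ee_rot: [0.096, 0.993, -0.007, 0.07]
force: [0.5, -0.4, -1.4]
finger_gap: 12.9
grip_force: 78.5
```

```bash
python3 - <<'E'
from pour import *
print(tcp()[0])
togo(*place((491,-388,20),-10.9,0)); togo(*place((491,-388,1),-10.9,0)) 
E
```

```text
[ 572.96893734 -388.18762343  242.09194698]
xyz [22.6, -16.2, 175.6] rot [0.12, 8.2, -0.18]
xyz [25.2, -16.2, 194.4] rot [0.12, 8.2, -0.18]
```

Emit:
move_arm(
  moves=[
    {"xyz": [2,-2,15],"delta_rot": [0,2,0],"claw": 0},
    {"xyz": [5,-5,40],"delta_rot": [0,4,0],"claw": 0},
    {"xyz": [9,-8,70],"delta_rot": [0,6,0],"claw": 0},
    {"xyz": [14,-12,105],"delta_rot": [0,8,0],"claw": 0},
    {"xyz": [18,-16,135],"delta_rot": [0,8.2,0],"claw": 0},
    {"xyz": [21,-16,160],"delta_rot": [0,8.2,0],"claw": 0},
    {"xyz": [22.6,-16,175],"delta_rot": [0,8.2,0],"claw": 0},
    {"xyz": [24,-16,185],"delta_rot": [0,8.2,0],"claw": 0},
    {"xyz": [25,-16,191],"delta_rot": [0,8.2,0],"claw": 0},
    {"xyz": [25,-16,194],"delta_rot": [0,8.2,0],"claw": 0},
  ],
)

```text
time_s: 32.95
eef_pos: [574.3, -401.5, 49.7]
ee_rot: [0.095, 0.995, -0.001, 0.001]
force: [0.4, -0.0, -0.5]
finger_gap: 13.1
grip_force: 78.4
```

Emit:
move_arm(
  moves=[
    {"xyz": [0,0,0],"delta_rot": [0,0,0],"claw": 0.0},
    {"xyz": [0,0,0],"delta_rot": [0,0,0],"claw": 0.0},
    {"xyz": [0,0,0],"delta_rot": [0,0,0],"claw": 0.3},
    {"xyz": [0,0,0],"delta_rot": [0,0,0],"claw": 0.4},
    {"xyz": [0,0,0],"delta_rot": [0,0,0],"claw": 0.5},
    {"xyz": [0,0,0],"delta_rot": [0,0,0],"claw": 0.5},
    {"xyz": [0,0,-15],"delta_rot": [0,0,0],"claw": 0.5},
    {"xyz": [0,0,-45],"delta_rot": [0,0,0],"claw": 0.5},
    {"xyz": [0,0,-80],"delta_rot": [0,0,0],"claw": 0.5},
    {"xyz": [0,0,-120],"delta_rot": [0,0,0],"claw": 0.5},
  ],
)

```text
time_s: 33.78
eef_pos: [573.3, -401.0, 170.2]
ee_rot: [0.096, 0.995, -0.0, 0.0]
force: [0.8, -0.4, -0.1]
finger_gap: 42.6
grip_force: 0.0
```

```bash
python3 - <<'E'
from h import *
togo((600,-135,265),down(180))
E
```

```text
xyz [24.4, 266.2, -94.9] rot [-0.01, 0.01, -10.96]
```

Emit:
move_arm(
  moves=[
    {"xyz": [0,10,-35],"delta_rot": [0,0,-1],"claw": 0.4},
    {"xyz": [2,35,-65],"delta_rot": [0,0,-3],"claw": 0.4},
    {"xyz": [5,70,-85],"delta_rot": [0,0,-5],"claw": 0.4},
    {"xyz": [9,108,-95],"delta_rot": [0,0,-7],"claw": 0.4},
    {"xyz": [13,148,-95],"delta_rot": [0,0,-9],"claw": 0.4},
    {"xyz": [17,188,-95],"delta_rot": [0,0,-11],"claw": 0.4},
    {"xyz": [21,228,-95],"delta_rot": [0,0,-11],"claw": 0.4},
    {"xyz": [24,256,-95],"delta_rot": [0,0,-11],"claw": 0.4},
    {"xyz": [24,266,-95],"delta_rot": [0,0,-11],"claw": 0.4},
    {"xyz": [24,266,-95],"delta_rot": [0,0,-11],"claw": 0.4},
  ],
)

```text
time_s: 34.62
eef_pos: [601.0, -133.4, 264.8]
ee_rot: [-0.002, 1.0, -0.001, 0.001]
force: [-0.1, -0.5, -0.8]
finger_gap: 33.9
grip_force: 0.0
```

```bash
python3 - <<'E'
from h import *
w=save("wrist","w10.png"); s=save("scene","sc10.png")
togo((530,240,265),down(180))
c=cv2.resize(s[150:260,130:260,::-1],(400,338)); c=cv2.copyMakeBorder(c,0,46,0,0,0)
cv2.imwrite("pics/w10b.png",np.hstack([w[:,100:420,::-1],c]))
E
```

```text
xyz [70.5, 376.1, -1.5] rot [-0.11, 0.1, 0.07]
```

View pics/w10b.png

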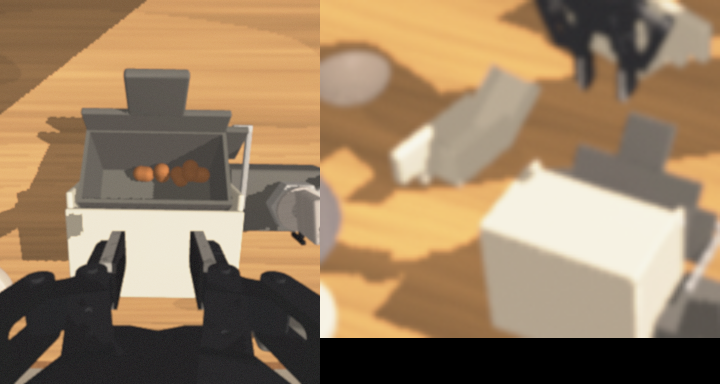

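All five toggles are in the bucket, and the cup stands upright empty. Now the clips.

Emit:
move_arm(
  moves=[
    {"xyz": [7,36,0],"delta_rot": [0,0,0],"claw": 0.4},
    {"xyz": [14,74,0],"delta_rot": [0,0,0],"claw": 0.4},
    {"xyz": [21,112,0],"delta_rot": [0,0,0],"claw": 0.4},
    {"xyz": [28,150,0],"delta_rot": [0,0,0],"claw": 0.4},
    {"xyz": [36,190,0],"delta_rot": [0,0,0],"claw": 0.4},
    {"xyz": [43,230,0],"delta_rot": [0,0,0],"claw": 0.4},
    {"xyz": [50,270,0],"delta_rot": [0,0,0],"claw": 0.4},
    {"xyz": [58,308,0],"delta_rot": [0,0,0],"claw": 0.4},
    {"xyz": [65,345,0],"delta_rot": [0,0,0],"claw": 0.4},
    {"xyz": [70,370,0],"delta_rot": [0,0,0],"claw": 0.4},
  ],
)

```text
time_s: 35.55
eef_pos: [530.5, 235.8, 263.5]
ee_rot: [-0.0, 1.0, -0.001, 0.001]
force: [1.0, -0.7, -1.0]
finger_gap: 33.8
grip_force: 0.0
```

Emit:
move_arm(
  moves=[
    {"xyz": [0,0,0],"delta_rot": [0,0,0],"claw": 0.4},
    {"xyz": [0,0,0],"delta_rot": [0,0,0],"claw": 0.4},
    {"xyz": [0,0,0],"delta_rot": [0,0,0],"claw": 0.4},
    {"xyz": [0,0,0],"delta_rot": [0,0,0],"claw": 0.4},
    {"xyz": [0,0,0],"delta_rot": [0,0,0],"claw": 0.4},
    {"xyz": [0,0,0],"delta_rot": [0,0,0],"claw": 0.4},
    {"xyz": [0,0,0],"delta_rot": [0,0,0],"claw": 0.4},
    {"xyz": [0,0,0],"delta_rot": [0,0,0],"claw": 0.4},
    {"xyz": [0,0,0],"delta_rot": [0,0,0],"claw": 0.4},
    {"xyz": [0,0,0],"delta_rot": [0,0,0],"claw": 0.4},
  ],
)

```text
time_s: 36.38
eef_pos: [530.6, 234.2, 263.6]
ee_rot: [-0.0, 1.0, -0.001, 0.001]
force: [-0.2, 0.0, -0.3]
finger_gap: 33.8
grip_force: 0.0
```

```bash
cat > clips.py <<'E'
from h import *
def clips():
    im=ctrl.grab_frame("wrist"); c=cal("wrist"); out=[]
    hsv=cv2.cvtColor(im,cv2.COLOR_RGB2HSV); m=((hsv[...,1]<70)&(hsv[...,2]>45)).astype(np.uint8)
    m=cv2.morphologyEx(m,cv2.MORPH_CLOSE,np.ones((5,5),np.uint8))
    for k in cv2.findContours(m,cv2.RETR_EXTERNAL,cv2.CHAIN_APPROX_NONE)[0]:
        if len(k)<40: continue
        w=np.array([ray("wrist",p,9,c)[:2] for p in k[:,0]],np.float32)
        (x,y),(a,b),t=cv2.minAreaRect(w)
        if max(a,b)>95 or max(a,b)<60 or min(a,b)>28: continue
        bx=cv2.boxPoints(((x,y),(a,b),t)); e=bx[1]-bx[0]; f=bx[2]-bx[1]; e=e if np.hypot(*e)>np.hypot(*f) else f
        yaw=np.degrees(np.arctan2(e[1],e[0])); yaw=(yaw+90)%180-90
        out.append((round(x,1),round(y,1),round(float(yaw),1),round(a),round(b)))
    return im,out
E
python3 - <<'E'
from clips import *
im,o=clips(); print(tcp()[0]);print(*o,sep="\n"); cv2.imwrite("pics/w11.png",im[:,:,::-1])
for d in ctrl.recognise("clip0","wrist"): print(ray("wrist",d["position"],8).round(0)[:2],d["confidence"])
for x in o: print(proj("wrist",(x[0],x[1],9)).round(0))
E
```

```text
[530.54292134 234.27463617 263.62039482]
(453.1, 160.5, 6.7, 80, 18)
(449.6, 367.2, 1.1, 80, 18)
(430.7, 256.7, 10.9, 80, 17)
[430. 257.] 0.82
[452. 163.] 0.8
[450. 365.] 0.7
[202. 107.]
[358. 104.]
[275.  89.]
```

```bash
python3 - <<'E'
from h import *
togo((430.7,256.2,60),down(190.9));togo((430.7,256.2,4.5),down(190.9))
E
```

```text
xyz [100.1, 22.3, 203.4] rot [-0.1, 0.08, -10.85]
xyz [100.2, 22.4, 258.9] rot [-0.1, 0.08, -10.85]
```

Emit:
move_arm(
  moves=[
    {"xyz": [30,7,25],"delta_rot": [0,0,-4],"claw": 0.45},
    {"xyz": [55,13,60],"delta_rot": [0,0,-8],"claw": 0.45},
    {"xyz": [80,18,95],"delta_rot": [0,0,-10.9],"claw": 0.45},
    {"xyz": [100,22.4,130],"delta_rot": [0,0,-10.9],"claw": 0.45},
    {"xyz": [100,22.4,165],"delta_rot": [0,0,-10.9],"claw": 0.45},
    {"xyz": [100,22.4,200],"delta_rot": [0,0,-10.9],"claw": 0.45},
    {"xyz": [100,22.4,225],"delta_rot": [0,0,-10.9],"claw": 0.45},
    {"xyz": [100,22.4,240],"delta_rot": [0,0,-10.9],"claw": 0.45},
    {"xyz": [100,22.4,249],"delta_rot": [0,0,-10.9],"claw": 0.45},
    {"xyz": [100,22.4,254],"delta_rot": [0,0,-10.9],"claw": 0.45},
  ],
)

```text
time_s: 37.32
eef_pos: [430.6, 256.1, 8.6]
ee_rot: [-0.095, 0.995, -0.001, 0.0]
force: [-0.7, 0.5, 0.7]
finger_gap: 38.0
grip_force: 0.0
```

Emit:
move_arm(
  moves=[
    {"xyz": [0,0,2],"delta_rot": [0,0,0],"claw": 0.45},
    {"xyz": [0,0,4],"delta_rot": [0,0,0],"claw": 0.45},
    {"xyz": [0,0,4],"delta_rot": [0,0,0],"claw": 0},
    {"xyz": [0,0,4],"delta_rot": [0,0,0],"claw": 0},
    {"xyz": [0,0,4],"delta_rot": [0,0,0],"claw": 0},
    {"xyz": [0,0,4],"delta_rot": [0,0,0],"claw": 0},
    {"xyz": [0,0,4],"delta_rot": [0,0,0],"claw": 0},
    {"xyz": [0,0,4],"delta_rot": [0,0,0],"claw": 0},
    {"xyz": [0,0,4],"delta_rot": [0,0,0],"claw": 0},
    {"xyz": [0,0,4],"delta_rot": [0,0,0],"claw": 0},
  ],
  newtons=60,
)

```text
time_s: 38.15
eef_pos: [431.4, 256.3, 6.3]
ee_rot: [-0.095, 0.995, -0.001, 0.001]
force: [-1.8, -0.3, 5.7]
finger_gap: 13.5
grip_force: 58.6
```

```bash
cat > drop.py <<'E'
from h import *
import sys
p,r=tcp(); print(p,ctrl.observe()["q"].round(2)); togo((578,-135,240),down(90))
E
python3 drop.py
```

```text
[431.43560352 256.34421371   6.28264583] [ 0.37  0.41 -0.51  0.65 -0.    0.18]
xyz [-70.3, -412.4, -232.8] rot [0.07, 0.2, 100.94]
```

Emit:
move_arm(
  moves=[
    {"xyz": [0,0,-20],"delta_rot": [0,0,2],"claw": 0},
    {"xyz": [0,0,-50],"delta_rot": [0,0,6],"claw": 0},
    {"xyz": [-2,-12,-85],"delta_rot": [0,0,12],"claw": 0},
    {"xyz": [-6,-35,-118],"delta_rot": [0,0,18],"claw": 0},
    {"xyz": [-11,-62,-148],"delta_rot": [0,0,24],"claw": 0},
    {"xyz": [-16,-93,-174],"delta_rot": [0,0,30],"claw": 0},
    {"xyz": [-22,-126,-195],"delta_rot": [0,0,36],"claw": 0},
    {"xyz": [-28,-160,-212],"delta_rot": [0,0,42],"claw": 0},
    {"xyz": [-34,-196,-225],"delta_rot": [0,0,48],"claw": 0},
    {"xyz": [-40,-232,-233],"delta_rot": [0,0,54],"claw": 0},
  ],
)

```text
time_s: 38.98
eef_pos: [514.5, 34.7, 241.3]
ee_rot: [0.369, 0.929, 0.0, 0.003]
force: [0.7, 0.4, -1.2]
finger_gap: 12.9
grip_force: 58.9
```

```bash
python3 drop.py
```

```text
[514.5095524   34.69422844 241.28393226] [-0.09  0.24 -0.05  1.27 -0.    0.67]
xyz [-162.6, -79.8, 1.9] rot [0.21, 0.21, 46.66]
```

Emit:
move_arm(
  moves=[
    {"xyz": [-35,-17,0],"delta_rot": [0,0,7],"claw": 0},
    {"xyz": [-70,-34,0],"delta_rot": [0,0,14],"claw": 0},
    {"xyz": [-105,-51,0],"delta_rot": [0,0,21],"claw": 0},
    {"xyz": [-138,-67,0],"delta_rot": [0,0,28],"claw": 0},
    {"xyz": [-158,-77,0],"delta_rot": [0,0,35],"claw": 0},
    {"xyz": [-162.6,-79.8,2],"delta_rot": [0,0,42],"claw": 0},
    {"xyz": [-162.6,-79.8,15],"delta_rot": [0.2,0.2,46.7],"claw": 0},
    {"xyz": [-162.6,-79.8,35],"delta_rot": [0.2,0.2,46.7],"claw": 0},
    {"xyz": [-162.6,-79.8,60],"delta_rot": [0.2,0.2,46.7],"claw": 0},
    {"xyz": [-162.6,-79.8,80],"delta_rot": [0.2,0.2,46.7],"claw": 0},
  ],
)

```text
time_s: 39.82
eef_pos: [578.1, -133.1, 158.5]
ee_rot: [0.706, 0.708, -0.001, -0.001]
force: [0.1, -0.3, -0.5]
finger_gap: 13.5
grip_force: 58.9
```

Emit:
move_arm(
  moves=[
    {"xyz": [0,0,15],"delta_rot": [0,0,0],"claw": 0},
    {"xyz": [0,0,32],"delta_rot": [0,0,0],"claw": 0},
    {"xyz": [0,0,46],"delta_rot": [0,0,0],"claw": 0},
    {"xyz": [0,0,53],"delta_rot": [0,0,0],"claw": 0},
    {"xyz": [0,0,53],"delta_rot": [0,0,0],"claw": 0.25},
    {"xyz": [0,0,53],"delta_rot": [0,0,0],"claw": 0.3},
    {"xyz": [0,0,53],"delta_rot": [0,0,0],"claw": 0.3},
    {"xyz": [0,0,20],"delta_rot": [0,0,0],"claw": 0.3},
    {"xyz": [0,0,-20],"delta_rot": [0,0,0],"claw": 0.3},
    {"xyz": [0,0,-60],"delta_rot": [0,0,0],"claw": 0.3},
  ],
)

```text
time_s: 40.65
eef_pos: [578.0, -132.9, 221.5]
ee_rot: [0.706, 0.709, -0.001, -0.001]
force: [1.1, -1.1, 0.4]
finger_gap: 25.8
grip_force: 0.0
```

```bash
python3 - <<'E'
from h import *
print(ctrl.observe()["q"].round(2)); save("wrist","w12.png"); togo((530,120,240),down(180)); togo((453.1,160,120),down(186.7))
E
```

```text
[-0.36  0.39  0.11  1.3  -0.    1.2 ]
xyz [253.8, -49.1, -11.5] rot [0.14, 0.44, -89.75]
xyz [294.6, -126.5, 107.8] rot [0.11, 0.45, -96.45]
```

Emit:
move_arm(
  moves=[
    {"xyz": [15,-6,-10],"delta_rot": [0,0,-7],"claw": 0.4},
    {"xyz": [45,-19,-18],"delta_rot": [0,0,-14],"claw": 0.4},
    {"xyz": [80,-34,-20],"delta_rot": [0,0,-21],"claw": 0.4},
    {"xyz": [115,-49,-20],"delta_rot": [0,0,-28],"claw": 0.4},
    {"xyz": [150,-60,-20],"delta_rot": [0,0,-35],"claw": 0.4},
    {"xyz": [185,-70,-20],"delta_rot": [0,0,-42],"claw": 0.4},
    {"xyz": [220,-75,-15],"delta_rot": [0,0,-49],"claw": 0.45},
    {"xyz": [250,-75,-10],"delta_rot": [0,0,-56],"claw": 0.45},
    {"xyz": [275,-75,0],"delta_rot": [0,0,-63],"claw": 0.45},
    {"xyz": [290,-75,0],"delta_rot": [0,0,-70],"claw": 0.45},
  ],
)

```text
time_s: 41.53
eef_pos: [501.7, 159.0, 219.3]
ee_rot: [0.168, 0.986, 0.0, -0.001]
force: [0.9, 0.6, -0.8]
finger_gap: 37.9
grip_force: 0.0
```

```bash
python3 - <<'E'
from clips import *
im,o=clips(); print(tcp()[0]);print(*o,sep="\n")
togo((453.1,160.0,80),down(186.7));togo((453.1,160,4.5),down(186.7))
E
```

```text
[501.80337265 160.18445922 219.82285615]
(453.3, 161.5, 7.5, 80, 17)
(446.9, 368.0, 1.4, 80, 19)
xyz [45.7, -15.9, 139.9] rot [0.05, -0.14, -25.44]
xyz [45.5, -15.9, 215.4] rot [0.05, -0.14, -25.44]
```

Emit:
move_arm(
  moves=[
    {"xyz": [15,-5,25],"delta_rot": [0,0,-7],"claw": 0.45},
    {"xyz": [30,-10,60],"delta_rot": [0,0,-14],"claw": 0.45},
    {"xyz": [45.5,-15.5,95],"delta_rot": [0,0,-21],"claw": 0.45},
    {"xyz": [45.5,-15.5,125],"delta_rot": [0,0,-25.8],"claw": 0.45},
    {"xyz": [45.5,-15.5,150],"delta_rot": [0,0,-25.8],"claw": 0.45},
    {"xyz": [45.5,-15.5,175],"delta_rot": [0,0,-25.8],"claw": 0.45},
    {"xyz": [45.5,-15.5,193],"delta_rot": [0,0,-25.8],"claw": 0.45},
    {"xyz": [45.5,-15.5,204],"delta_rot": [0,0,-25.8],"claw": 0.45},
    {"xyz": [45.5,-15.5,210],"delta_rot": [0,0,-25.8],"claw": 0.45},
    {"xyz": [45.5,-15.5,212],"delta_rot": [0,0,-25.8],"claw": 0.45},
  ],
)

```text
time_s: 42.42
eef_pos: [453.9, 157.3, 7.6]
ee_rot: [-0.052, 0.999, 0.0, -0.001]
force: [-0.7, -0.2, 0.5]
finger_gap: 38.4
grip_force: 0.0
```

Emit:
move_arm(
  moves=[
    {"xyz": [0,0,1.5],"delta_rot": [0,0,0],"claw": 0.4},
    {"xyz": [0,0,3],"delta_rot": [0,0,0],"claw": 0.3},
    {"xyz": [0,0,3],"delta_rot": [0,0,0],"claw": 0},
    {"xyz": [0,0,3],"delta_rot": [0,0,0],"claw": 0},
    {"xyz": [0,0,3],"delta_rot": [0,0,0],"claw": 0},
    {"xyz": [0,0,3],"delta_rot": [0,0,0],"claw": 0},
    {"xyz": [0,0,3],"delta_rot": [0,0,0],"claw": 0},
    {"xyz": [0,0,0],"delta_rot": [0,0,0],"claw": 0},
    {"xyz": [0,0,-20],"delta_rot": [0,0,5],"claw": 0},
    {"xyz": [0,0,-50],"delta_rot": [0,0,12],"claw": 0},
  ],
)

```text
time_s: 43.25
eef_pos: [452.3, 157.2, 57.1]
ee_rot: [0.054, 0.999, -0.0, -0.003]
force: [0.2, -0.6, -0.7]
finger_gap: 13.6
grip_force: 58.7
```

```bash
python3 drop.py
```

```text
[452.33694639 157.17210352  57.06635655] [ 0.16  0.32 -0.48  0.78  0.    0.27]
xyz [-155.1, -277.2, -183.6] rot [-0.32, -0.25, 83.85]
```

Emit:
move_arm(
  moves=[
    {"xyz": [0,0,-28],"delta_rot": [0,0,6],"claw": 0},
    {"xyz": [-5,-9,-62],"delta_rot": [0,0,13],"claw": 0},
    {"xyz": [-15,-26,-95],"delta_rot": [0,0,20],"claw": 0},
    {"xyz": [-28,-50,-125],"delta_rot": [0,0,27],"claw": 0},
    {"xyz": [-43,-77,-150],"delta_rot": [0,0,34],"claw": 0},
    {"xyz": [-60,-107,-168],"delta_rot": [0,0,41],"claw": 0},
    {"xyz": [-78,-139,-180],"delta_rot": [0,0,48],"claw": 0},
    {"xyz": [-97,-173,-184],"delta_rot": [0,0,55],"claw": 0},
    {"xyz": [-115,-206,-184],"delta_rot": [0,0,62],"claw": 0},
    {"xyz": [-133,-238,-184],"delta_rot": [0,0,69],"claw": 0},
  ],
)

```text
time_s: 44.08
eef_pos: [562.3, -95.2, 242.3]
ee_rot: [0.611, 0.792, -0.001, -0.0]
force: [0.9, 0.9, 0.0]
finger_gap: 13.3
grip_force: 58.7
```

```bash
python3 drop.py
```

```text
[562.27893275 -95.15679229 242.30098654] [-0.31  0.34  0.09  1.33 -0.    1.  ]
xyz [-42.5, 5.1, 2.3] rot [-0.08, 0.0, 14.68]
```

Emit:
move_arm(
  moves=[
    {"xyz": [-25,3,1],"delta_rot": [0,0,7],"claw": 0},
    {"xyz": [-42,5,2],"delta_rot": [0,0,14.7],"claw": 0},
    {"xyz": [-42.5,5,15],"delta_rot": [0,0,14.7],"claw": 0},
    {"xyz": [-42.5,5,40],"delta_rot": [0,0,14.7],"claw": 0},
    {"xyz": [-42.5,5,70],"delta_rot": [0,0,14.7],"claw": 0},
    {"xyz": [-42.5,5,100],"delta_rot": [0,0,14.7],"claw": 0},
    {"xyz": [-42.5,5,122],"delta_rot": [0,0,14.7],"claw": 0},
    {"xyz": [-42.5,5,135],"delta_rot": [0,0,14.7],"claw": 0},
    {"xyz": [-42.5,5,135],"delta_rot": [0,0,14.7],"claw": 0},
    {"xyz": [-42.5,5,135],"delta_rot": [0,0,14.7],"claw": 0.2},
  ],
)

```text
time_s: 44.92
eef_pos: [577.2, -132.8, 106.6]
ee_rot: [0.705, 0.709, -0.001, -0.001]
force: [0.4, 0.6, 1.0]
finger_gap: 17.2
grip_force: 0.0
```

Emit:
move_arm(
  moves=[
    {"xyz": [0,0,0],"delta_rot": [0,0,0],"claw": 0.3},
    {"xyz": [0,0,0],"delta_rot": [0,0,0],"claw": 0.3},
    {"xyz": [0,0,-20],"delta_rot": [0,0,0],"claw": 0.3},
    {"xyz": [0,0,-55],"delta_rot": [0,0,0],"claw": 0.3},
    {"xyz": [0,0,-90],"delta_rot": [0,0,0],"claw": 0.3},
    {"xyz": [0,0,-120],"delta_rot": [0,0,0],"claw": 0.3},
    {"xyz": [20,0,-135],"delta_rot": [0,0,-7],"claw": 0.4},
    {"xyz": [50,-8,-135],"delta_rot": [0,0,-14],"claw": 0.4},
    {"xyz": [85,-18,-135],"delta_rot": [0,0,-21],"claw": 0.4},
    {"xyz": [120,-30,-135],"delta_rot": [0,0,-28],"claw": 0.4},
  ],
)

```text
time_s: 45.75
eef_pos: [547.1, -12.2, 242.6]
ee_rot: [0.51, 0.86, -0.0, -0.0]
force: [-0.2, 0.2, 0.4]
finger_gap: 34.5
grip_force: 0.0
```

```bash
python3 - <<'E'
from h import *
print(tcp()[0]); togo((510,350,230),down(181))
E
```

```text
[547.05038561 -12.2002769  242.55300379]
xyz [335.7, 141.0, 12.5] rot [-0.03, -0.03, -62.38]
```

Emit:
move_arm(
  moves=[
    {"xyz": [35,15,1],"delta_rot": [0,0,-7],"claw": 0.4},
    {"xyz": [70,30,2],"delta_rot": [0,0,-14],"claw": 0.4},
    {"xyz": [105,44,4],"delta_rot": [0,0,-21],"claw": 0.4},
    {"xyz": [141,59,5],"delta_rot": [0,0,-28],"claw": 0.4},
    {"xyz": [177,74,6],"delta_rot": [0,0,-35],"claw": 0.4},
    {"xyz": [213,89,8],"delta_rot": [0,0,-42],"claw": 0.4},
    {"xyz": [249,105,9],"delta_rot": [0,0,-49],"claw": 0.45},
    {"xyz": [285,120,11],"delta_rot": [0,0,-56],"claw": 0.45},
    {"xyz": [315,132,12],"delta_rot": [0,0,-62],"claw": 0.45},
    {"xyz": [335,141,12],"delta_rot": [0,0,-62.4],"claw": 0.45},
  ],
)

```text
time_s: 46.58
eef_pos: [511.2, 351.7, 230.3]
ee_rot: [-0.011, 1.0, 0.001, -0.001]
force: [0.1, -0.4, -0.3]
finger_gap: 38.7
grip_force: 0.0
```

```bash
python3 - <<'E'
from clips import *
im,o=clips(); print(tcp()[0]);print(*o,sep="\n")
x,y,a=o[0][:3]
togo((x,y,80),down(180+a));togo((x,y,5),down(180+a))
E
```

```text
[510.98172982 354.00226581 230.06275165]
(628.2, 283.7, -14.2, 26, 67)
(449.5, 371.1, 1.5, 79, 16)
xyz [-116.2, -72.8, 149.7] rot [0.09, -0.13, 15.27]
xyz [-116.3, -72.9, 224.7] rot [0.09, -0.13, 15.27]
```

Emit:
move_arm(
  moves=[
    {"xyz": [20,5,25],"delta_rot": [0,0,0],"claw": 0.45},
    {"xyz": [40,10,60],"delta_rot": [0,0,0],"claw": 0.45},
    {"xyz": [61,15,95],"delta_rot": [0,0,0],"claw": 0.45},
    {"xyz": [61,15,130],"delta_rot": [0,0,0],"claw": 0.45},
    {"xyz": [61,15,160],"delta_rot": [0,0,0],"claw": 0.45},
    {"xyz": [61,15,185],"delta_rot": [0,0,0],"claw": 0.45},
    {"xyz": [61,15,205],"delta_rot": [0,0,0],"claw": 0.45},
    {"xyz": [61,15,216],"delta_rot": [0,0,0],"claw": 0.45},
    {"xyz": [61,15,221],"delta_rot": [0,0,0],"claw": 0.45},
    {"xyz": [61,15,223],"delta_rot": [0,0,0],"claw": 0.45},
  ],
)

```text
time_s: 47.47
eef_pos: [450.4, 363.0, 6.8]
ee_rot: [-0.006, 1.0, 0.0, -0.001]
force: [1.0, -0.9, -0.9]
finger_gap: 38.6
grip_force: 0.0
```

Emit:
move_arm(
  moves=[
    {"xyz": [0,0,1.5],"delta_rot": [0,0,0],"claw": 0.4},
    {"xyz": [0,0,2.5],"delta_rot": [0,0,0],"claw": 0.3},
    {"xyz": [0,0,2.5],"delta_rot": [0,0,0],"claw": 0},
    {"xyz": [0,0,2.5],"delta_rot": [0,0,0],"claw": 0},
    {"xyz": [0,0,2.5],"delta_rot": [0,0,0],"claw": 0},
    {"xyz": [0,0,2.5],"delta_rot": [0,0,0],"claw": 0},
    {"xyz": [0,0,2.5],"delta_rot": [0,0,0],"claw": 0},
    {"xyz": [0,0,0],"delta_rot": [0,0,0],"claw": 0},
    {"xyz": [0,0,-20],"delta_rot": [0,0,5],"claw": 0},
    {"xyz": [0,0,-50],"delta_rot": [0,0,12],"claw": 0},
  ],
)

```text
time_s: 48.3
eef_pos: [449.1, 362.2, 55.8]
ee_rot: [0.1, 0.995, -0.001, -0.003]
force: [0.8, 0.8, -0.2]
finger_gap: 13.6
grip_force: 58.7
```

```bash
python3 drop.py
```

```text
[449.13300942 362.18382881  55.79568958] [ 0.54  0.46 -0.24  0.88  0.    0.74]
xyz [-223.9, -462.3, -184.1] rot [-0.36, -0.15, 78.55]
```

Emit:
move_arm(
  moves=[
    {"xyz": [0,0,-28],"delta_rot": [0,0,5],"claw": 0},
    {"xyz": [-5,-10,-62],"delta_rot": [0,0,11],"claw": 0},
    {"xyz": [-15,-31,-95],"delta_rot": [0,0,17],"claw": 0},
    {"xyz": [-28,-58,-125],"delta_rot": [0,0,23],"claw": 0},
    {"xyz": [-43,-89,-148],"delta_rot": [0,0,29],"claw": 0},
    {"xyz": [-60,-123,-165],"delta_rot": [0,0,35],"claw": 0},
    {"xyz": [-77,-159,-177],"delta_rot": [0,0,41],"claw": 0},
    {"xyz": [-94,-195,-184],"delta_rot": [0,0,47],"claw": 0},
    {"xyz": [-112,-231,-184],"delta_rot": [0,0,53],"claw": 0},
    {"xyz": [-130,-268,-184],"delta_rot": [0,0,59],"claw": 0},
  ],
)

```text
time_s: 49.13
eef_pos: [526.3, 72.9, 241.6]
ee_rot: [0.577, 0.816, -0.0, -0.0]
force: [0.5, 0.3, -0.9]
finger_gap: 13.6
grip_force: 58.7
```

```bash
python3 drop.py
```

```text
[526.3116181   72.87185841 241.64510893] [-0.02  0.27 -0.01  1.29  0.    1.22]
xyz [-213.2, -20.5, 1.6] rot [-0.05, -0.02, 19.46]
```

Emit:
move_arm(
  moves=[
    {"xyz": [-37,-4,0],"delta_rot": [0,0,4],"claw": 0},
    {"xyz": [-76,-7,0],"delta_rot": [0,0,8],"claw": 0},
    {"xyz": [-115,-11,0],"delta_rot": [0,0,12],"claw": 0},
    {"xyz": [-153,-15,0],"delta_rot": [0,0,16],"claw": 0},
    {"xyz": [-188,-18,0],"delta_rot": [0,0,19.5],"claw": 0},
    {"xyz": [-208,-20,2],"delta_rot": [0,0,19.5],"claw": 0},
    {"xyz": [-213,-20.5,15],"delta_rot": [0,0,19.5],"claw": 0},
    {"xyz": [-213,-20.5,35],"delta_rot": [0,0,19.5],"claw": 0},
    {"xyz": [-213,-20.5,60],"delta_rot": [0,0,19.5],"claw": 0},
    {"xyz": [-213,-20.5,80],"delta_rot": [0,0,19.5],"claw": 0},
  ],
)

```text
time_s: 49.97
eef_pos: [578.2, -132.9, 159.3]
ee_rot: [0.706, 0.708, -0.001, -0.001]
force: [0.2, 0.1, 0.0]
finger_gap: 13.6
grip_force: 58.7
```

Emit:
move_arm(
  moves=[
    {"xyz": [0,0,15],"delta_rot": [0,0,0],"claw": 0},
    {"xyz": [0,0,32],"delta_rot": [0,0,0],"claw": 0},
    {"xyz": [0,0,44],"delta_rot": [0,0,0],"claw": 0},
    {"xyz": [0,0,52],"delta_rot": [0,0,0],"claw": 0},
    {"xyz": [0,0,52],"delta_rot": [0,0,0],"claw": 0.25},
    {"xyz": [0,0,52],"delta_rot": [0,0,0],"claw": 0.3},
    {"xyz": [0,0,52],"delta_rot": [0,0,0],"claw": 0.3},
    {"xyz": [0,0,20],"delta_rot": [0,0,0],"claw": 0.3},
    {"xyz": [0,0,-20],"delta_rot": [0,0,0],"claw": 0.3},
    {"xyz": [0,0,-60],"delta_rot": [0,0,0],"claw": 0.3},
  ],
)

```text
time_s: 50.8
eef_pos: [578.2, -132.5, 222.4]
ee_rot: [0.706, 0.709, -0.001, -0.001]
force: [1.4, -0.8, 0.5]
finger_gap: 25.7
grip_force: 0.0
```

```bash
python3 - <<'E'
from h import *
print(tcp()[0]); togo((602,-135,264),down(180)); togo((470,-135,240),down(180))
E
```

```text
[ 578.15417331 -132.49947537  222.40797854]
xyz [-2.6, 23.7, -41.7] rot [-0.12, -0.14, -89.76]
xyz [-2.0, -108.2, -17.3] rot [-0.12, -0.14, -89.76]
```

Emit:
move_arm(
  moves=[
    {"xyz": [0,2,-8],"delta_rot": [0,0,-7],"claw": 0.2},
    {"xyz": [0,5,-16],"delta_rot": [0,0,-14],"claw": 0.1},
    {"xyz": [0,8,-24],"delta_rot": [0,0,-21],"claw": 0},
    {"xyz": [0,12,-32],"delta_rot": [0,0,-28],"claw": 0},
    {"xyz": [0,16,-40],"delta_rot": [0,0,-35],"claw": 0},
    {"xyz": [0,20,-42],"delta_rot": [0,0,-42],"claw": 0},
    {"xyz": [0,24,-42],"delta_rot": [0,0,-49],"claw": 0},
    {"xyz": [0,24,-42],"delta_rot": [0,0,-56],"claw": 0},
    {"xyz": [0,24,-42],"delta_rot": [0,0,-63],"claw": 0},
    {"xyz": [0,24,-42],"delta_rot": [0,0,-70],"claw": 0},
  ],
)

```text
time_s: 51.63
eef_pos: [603.0, -132.6, 263.2]
ee_rot: [0.169, 0.986, -0.0, -0.001]
force: [-0.0, -0.0, -0.8]
finger_gap: 0.3
grip_force: 0.0
```

```bash
python3 - <<'E'
from h import *
w=save("wrist","w13.png"); sc=save("scene","sc13.png"); sd=save("side","sd13.png")
print(tcp()[0]); togo((440,-135,240),down(180)); togo((440,-135,130),down(180))
a=cv2.resize(w[60:260,120:420,::-1],(800,533))
cv2.imwrite("pics/w13b.png",a)
print("toggle",[(np.round(d["position"]).tolist(),round(d["confidence"],2)) for d in ctrl.recognise("clip0","side")])
E
```

```text
[ 602.86335527 -132.62172373  262.99091387]
xyz [152.3, -57.8, 23.3] rot [-0.03, -0.1, -19.94]
xyz [152.1, -57.7, 133.3] rot [-0.03, -0.1, -19.94]
toggle [([283.0, 188.0], 0.45)]
```

View pics/w13b.png

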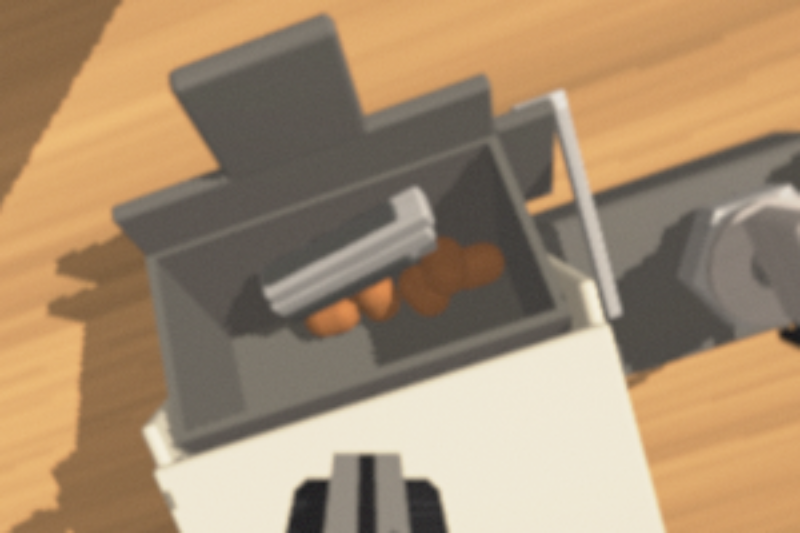

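All three clips and five toggles are in the bucket. Now go in front of the tab and ease it shut.

Emit:
move_arm(
  moves=[
    {"xyz": [35,-13,5],"delta_rot": [0,0,-7],"claw": 0},
    {"xyz": [73,-27,10],"delta_rot": [0,0,-14],"claw": 0},
    {"xyz": [110,-42,15],"delta_rot": [0,0,-20],"claw": 0},
    {"xyz": [145,-55,20],"delta_rot": [0,0,-20],"claw": 0},
    {"xyz": [152,-58,30],"delta_rot": [0,0,-20],"claw": 0},
    {"xyz": [152,-58,55],"delta_rot": [0,0,-20],"claw": 0},
    {"xyz": [152,-58,85],"delta_rot": [0,0,-20],"claw": 0},
    {"xyz": [152,-58,115],"delta_rot": [0,0,-20],"claw": 0},
    {"xyz": [152,-58,133],"delta_rot": [0,0,-20],"claw": 0},
    {"xyz": [152,-58,136],"delta_rot": [0,0,-20],"claw": 0},
  ],
)

```text
time_s: 52.67
eef_pos: [438.3, -135.1, 124.4]
ee_rot: [-0.0, 1.0, 0.001, -0.003]
force: [0.4, 0.9, -0.2]
finger_gap: -0.2
grip_force: 0.0
```

Emit:
move_arm(
  moves=[
    {"xyz": [-10,0,0],"delta_rot": [0,0,0],"claw": 0},
    {"xyz": [-20,0,0],"delta_rot": [0,0,0],"claw": 0},
    {"xyz": [-28,0,0],"delta_rot": [0,0,0],"claw": 0},
    {"xyz": [-34,0,0],"delta_rot": [0,0,0],"claw": 0},
    {"xyz": [-40,0,0],"delta_rot": [0,0,0],"claw": 0},
    {"xyz": [-46,0,-1],"delta_rot": [0,0,0],"claw": 0},
    {"xyz": [-52,0,-3],"delta_rot": [0,0,0],"claw": 0},
    {"xyz": [-58,0,-5],"delta_rot": [0,0,0],"claw": 0},
    {"xyz": [-64,0,-7],"delta_rot": [0,0,0],"claw": 0},
    {"xyz": [-70,0,-9],"delta_rot": [0,0,0],"claw": 0},
  ],
)

```text
time_s: 53.5
eef_pos: [510.1, -135.5, 135.8]
ee_rot: [-0.002, 1.0, -0.0, -0.002]
force: [-3.7, -0.3, 3.0]
finger_gap: 0.1
grip_force: 1.8
```

Emit:
move_arm(
  moves=[
    {"xyz": [-6,0,-2],"delta_rot": [0,0,0],"claw": 0},
    {"xyz": [-12,0,-4],"delta_rot": [0,0,0],"claw": 0},
    {"xyz": [-18,0,-6],"delta_rot": [0,0,0],"claw": 0},
    {"xyz": [-24,0,-8],"delta_rot": [0,0,0],"claw": 0},
    {"xyz": [-30,0,-10],"delta_rot": [0,0,0],"claw": 0},
    {"xyz": [-36,0,-12],"delta_rot": [0,0,0],"claw": 0},
    {"xyz": [-42,0,-14],"delta_rot": [0,0,0],"claw": 0},
    {"xyz": [-48,0,-16],"delta_rot": [0,0,0],"claw": 0},
    {"xyz": [-54,0,-18],"delta_rot": [0,0,0],"claw": 0},
    {"xyz": [-60,0,-20],"delta_rot": [0,0,0],"claw": 0},
  ],
)

```text
time_s: 54.33
eef_pos: [570.4, -135.1, 155.4]
ee_rot: [-0.002, 1.0, 0.0, -0.001]
force: [-0.4, 0.6, -1.1]
finger_gap: 0.1
grip_force: 0.5
```

Nearly shut; the last stretch goes slowly.

Emit:
move_arm(
  moves=[
    {"xyz": [-3,0,0],"delta_rot": [0,0,0],"claw": 0},
    {"xyz": [-5,0,0],"delta_rot": [0,0,0],"claw": 0},
    {"xyz": [-7,0,0],"delta_rot": [0,0,0],"claw": 0},
    {"xyz": [-9,0,0],"delta_rot": [0,0,0],"claw": 0},
    {"xyz": [-11,0,0],"delta_rot": [0,0,0],"claw": 0},
    {"xyz": [-12.5,0,0],"delta_rot": [0,0,0],"claw": 0},
    {"xyz": [-14,0,0],"delta_rot": [0,0,0],"claw": 0},
    {"xyz": [-15,0,0],"delta_rot": [0,0,0],"claw": 0},
    {"xyz": [-16,0,0],"delta_rot": [0,0,0],"claw": 0},
    {"xyz": [-16,0,0],"delta_rot": [0,0,0],"claw": 0},
  ],
)

```text
time_s: 55.17
eef_pos: [585.9, -135.2, 155.2]
ee_rot: [-0.002, 1.0, 0.0, -0.001]
force: [-0.6, 0.1, 1.0]
finger_gap: 0.3
grip_force: 0.0
```

Emit:
move_arm(
  moves=[
    {"xyz": [-0.5,0,0],"delta_rot": [0,0,0],"claw": 0},
    {"xyz": [-1,0,0],"delta_rot": [0,0,0],"claw": 0},
    {"xyz": [-1.5,0,0],"delta_rot": [0,0,0],"claw": 0},
    {"xyz": [-2,0,0],"delta_rot": [0,0,0],"claw": 0},
    {"xyz": [-2.5,0,0],"delta_rot": [0,0,0],"claw": 0},
    {"xyz": [-3,0,0],"delta_rot": [0,0,0],"claw": 0},
    {"xyz": [-3,0,0],"delta_rot": [0,0,0],"claw": 0},
    {"xyz": [-3,0,0],"delta_rot": [0,0,0],"claw": 0},
    {"xyz": [-3,0,0],"delta_rot": [0,0,0],"claw": 0},
    {"xyz": [-3,0,0],"delta_rot": [0,0,0],"claw": 0},
  ],
)

```text
time_s: 56.0
eef_pos: [587.0, -135.2, 155.2]
ee_rot: [-0.002, 1.0, -0.0, -0.003]
force: [-14.1, -1.0, 7.3]
finger_gap: -0.4
grip_force: 6.9
```

Emit:
move_arm(
  moves=[
    {"xyz": [10,0,0],"delta_rot": [0,0,0],"claw": 0},
    {"xyz": [30,0,0],"delta_rot": [0,0,0],"claw": 0},
    {"xyz": [60,0,-5],"delta_rot": [0,0,0],"claw": 0},
    {"xyz": [90,0,-25],"delta_rot": [0,0,0],"claw": 0},
    {"xyz": [110,0,-55],"delta_rot": [0,0,0],"claw": 0},
    {"xyz": [120,0,-85],"delta_rot": [0,0,0],"claw": 0},
    {"xyz": [125,0,-105],"delta_rot": [0,0,0],"claw": 0},
    {"xyz": [125,0,-105],"delta_rot": [0,0,0],"claw": 0},
    {"xyz": [125,0,-105],"delta_rot": [0,0,0],"claw": 0},
    {"xyz": [125,0,-105],"delta_rot": [0,0,0],"claw": 0},
  ],
)

```text
time_s: 56.83
eef_pos: [464.2, -135.6, 260.0]
ee_rot: [-0.002, 1.0, 0.0, -0.002]
force: [0.1, -0.8, -0.6]
finger_gap: 0.1
grip_force: 0.0
```

```bash
python3 - <<'E'
from h import *
a=save("scene","f1.png"); b=save("side","f2.png"); print(proj("scene",(603,-135,188)),proj("side",(603,-135,188)))
cv2.imwrite("pics/fin.png",np.hstack([cv2.resize(x[:,:,::-1],(400,420)) for x in (a[130:298,120:280],b[110:278,230:390])]))
E
```

```text
[222.9358345 199.3287199] [292.79473881 162.47015119]
```

View pics/fin.png

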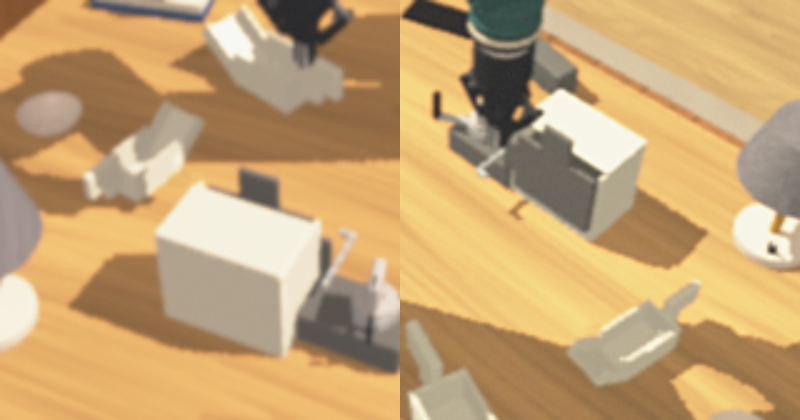

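The bucket is shut, the cup stands upright and empty, the dish is in place, and the arm is clear.

```bash
python3 -c "
from rig import ctrl
print(ctrl.hand_in())"
```

```text
the job is handed in; nothing more can be done
None
```

I handed the job in at about 57 s: nut retightened with the pointer at the peg, all five toggles and three clips in the shut bin, and the cup empty and upright; the hand-in gave no verdict, and I did not re-check the comb or the final pointer position.

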